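Top up the housing drawer on the terminal assembly bench

TASK

Pull the drawer of the grey unit open, put one good spare terminal housing from the blue mat, screw side up and seated flat on the pocket floor, into every pocket that is still empty, then push the drawer fully shut. Leave the housings that are already in the drawer in their pockets, leave the red-topped reject and the other things on the bench where they are, and leave any spares that are not needed on the bench.

Things in the scene. Friction and masses are not known exactly. Their poses are not given: they have to be found in the camera images.
- cabinet: fixed low grey drawer unit, 270 deep (x) x 306 wide (y) x 102 mm high; origin on the bench at the middle of its front face, x points back into the unit, the front looks along -x towards the robot. Boxes lie on the rear of its top, up to 150 mm above the bench
- drawer (a joint): its only drawer, with a blue front (12 mm thick, up to 94 mm above the bench): 0 is shut, grows in m as it slides out along the cabinet's -x, stops at 0.165 (the housings in the rear row are clear of the cabinet from 0.145 on)
- handle (a point): middle of the drawer's steel bar handle: the bar is 10 mm thick, 120 mm long along y, its centre 70 mm above the bench and 38 mm in front of the blue drawer front, carried by a post at each end; moves with the drawer
- mat: fixed blue mat on the bench, 260 x 370 x 2 mm, on which the spares and the reject stand; origin at the centre of its underside
- pocket1 (a point): centre of the floor of a pocket in the black insert of the drawer, the pocket floor is yellow, axes as the cabinet's; front row, left (+y); the pocket is 66 (x) x 56 (y) mm and 14 mm deep, its floor 16 mm above the bench; pockets are 71 mm apart in x, 83 mm in y; moves with the drawer
- pocket2 (a point): centre of the floor of a pocket in the black insert of the drawer, the pocket floor is yellow, axes as the cabinet's; front row, middle; the pocket is 66 (x) x 56 (y) mm and 14 mm deep, its floor 16 mm above the bench; pockets are 71 mm apart in x, 83 mm in y; moves with the drawer
- pocket3 (a point): centre of the floor of a pocket in the black insert of the drawer, the pocket floor is yellow, axes as the cabinet's; front row, right (-y); the pocket is 66 (x) x 56 (y) mm and 14 mm deep, its floor 16 mm above the bench; pockets are 71 mm apart in x, 83 mm in y; moves with the drawer
- pocket4 (a point): centre of the floor of a pocket in the black insert of the drawer, the pocket floor is yellow, axes as the cabinet's; rear row, left (+y); the pocket is 66 (x) x 56 (y) mm and 14 mm deep, its floor 16 mm above the bench; pockets are 71 mm apart in x, 83 mm in y; moves with the drawer
- pocket5 (a point): centre of the floor of a pocket in the black insert of the drawer, the pocket floor is yellow, axes as the cabinet's; rear row, middle; the pocket is 66 (x) x 56 (y) mm and 14 mm deep, its floor 16 mm above the bench; pockets are 71 mm apart in x, 83 mm in y; moves with the drawer
- pocket6 (a point): centre of the floor of a pocket in the black insert of the drawer, the pocket floor is yellow, axes as the cabinet's; rear row, right (-y); the pocket is 66 (x) x 56 (y) mm and 14 mm deep, its floor 16 mm above the bench; pockets are 71 mm apart in x, 83 mm in y; moves with the drawer
- unit1: housing that already sits in pocket1 at the start, or None if that pocket is empty; light-grey plastic terminal housing with a dark slot and a metal screw on top: a block 60 (its x) x 50 (its y) x 42 mm high, the screw stands 6 mm higher in the middle; origin at the centre of its underside, z up through the screw; a half turn about z makes no difference
- unit2: housing that already sits in pocket2 at the start, or None if that pocket is empty; light-grey plastic terminal housing with a dark slot and a metal screw on top: a block 60 (its x) x 50 (its y) x 42 mm high, the screw stands 6 mm higher in the middle; origin at the centre of its underside, z up through the screw; a half turn about z makes no difference
- unit3: housing that already sits in pocket3 at the start, or None if that pocket is empty; light-grey plastic terminal housing with a dark slot and a metal screw on top: a block 60 (its x) x 50 (its y) x 42 mm high, the screw stands 6 mm higher in the middle; origin at the centre of its underside, z up through the screw; a half turn about z makes no difference
- unit4: housing that already sits in pocket4 at the start, or None if that pocket is empty; light-grey plastic terminal housing with a dark slot and a metal screw on top: a block 60 (its x) x 50 (its y) x 42 mm high, the screw stands 6 mm higher in the middle; origin at the centre of its underside, z up through the screw; a half turn about z makes no difference
- unit5: housing that already sits in pocket5 at the start, or None if that pocket is empty; light-grey plastic terminal housing with a dark slot and a metal screw on top: a block 60 (its x) x 50 (its y) x 42 mm high, the screw stands 6 mm higher in the middle; origin at the centre of its underside, z up through the screw; a half turn about z makes no difference
- unit6: housing that already sits in pocket6 at the start, or None if that pocket is empty; light-grey plastic terminal housing with a dark slot and a metal screw on top: a block 60 (its x) x 50 (its y) x 42 mm high, the screw stands 6 mm higher in the middle; origin at the centre of its underside, z up through the screw; a half turn about z makes no difference
- spare1: spare housing standing on the blue mat, 0.16 kg; light-grey plastic terminal housing with a dark slot and a metal screw on top: a block 60 (its x) x 50 (its y) x 42 mm high, the screw stands 6 mm higher in the middle; origin at the centre of its underside, z up through the screw; a half turn about z makes no difference
- spare2: spare housing standing on the blue mat, 0.16 kg; light-grey plastic terminal housing with a dark slot and a metal screw on top: a block 60 (its x) x 50 (its y) x 42 mm high, the screw stands 6 mm higher in the middle; origin at the centre of its underside, z up through the screw; a half turn about z makes no difference
- spare3: spare housing standing on the blue mat, 0.16 kg; light-grey plastic terminal housing with a dark slot and a metal screw on top: a block 60 (its x) x 50 (its y) x 42 mm high, the screw stands 6 mm higher in the middle; origin at the centre of its underside, z up through the screw; a half turn about z makes no difference
- spare4: spare housing standing on the blue mat, 0.16 kg; light-grey plastic terminal housing with a dark slot and a metal screw on top: a block 60 (its x) x 50 (its y) x 42 mm high, the screw stands 6 mm higher in the middle; origin at the centre of its underside, z up through the screw; a half turn about z makes no difference
- spare5: spare housing standing on the blue mat, 0.16 kg; light-grey plastic terminal housing with a dark slot and a metal screw on top: a block 60 (its x) x 50 (its y) x 42 mm high, the screw stands 6 mm higher in the middle; origin at the centre of its underside, z up through the screw; a half turn about z makes no difference
- reject: rejected housing standing among the spares: the same shape and size, but its whole top is red; origin at the centre of its underside
- screwdriver: loose screwdriver with a yellow handle lying on the bench, a bystander; lies along its x
- tape: loose clear tape roll, 90 mm across, 30 mm high, lying on the bench, a bystander
Not all that is in view belongs to the job. What is shaped like the spare3 but turquoise or yellow is not meant.

How it is judged:
On the way, in this order (a step that is already met when the one before it is completed fails the run):
1. the drawer is pulled open, by at least 12 cm (value of joint drawer above 0.12 m), for 0.2 s.
2. every pocket of the open drawer holds a seated housing (((distance between unit1 and pocket1 below 0.009 m and angle between unit1's own z axis and vertical below 0.1 rad) or (distance between spare1 and pocket1 below 0.009 m and angle between spare1's own z axis and vertical below 0.1 rad) or (distance between spare2 and pocket1 below 0.009 m and angle between spare2's own z axis and vertical below 0.1 rad) or (distance between spare3 and pocket1 below 0.009 m and angle between spare3's own z axis and vertical below 0.1 rad) or (distance between spare4 and pocket1 below 0.009 m and angle between spare4's own z axis and vertical below 0.1 rad) or (distance between spare5 and pocket1 below 0.009 m and angle between spare5's own z axis and vertical below 0.1 rad)) and ((distance between unit2 and pocket2 below 0.009 m and angle between unit2's own z axis and vertical below 0.1 rad) or (distance between spare1 and pocket2 below 0.009 m and angle between spare1's own z axis and vertical below 0.1 rad) or (distance between spare2 and pocket2 below 0.009 m and angle between spare2's own z axis and vertical below 0.1 rad) or (distance between spare3 and pocket2 below 0.009 m and angle between spare3's own z axis and vertical below 0.1 rad) or (distance between spare4 and pocket2 below 0.009 m and angle between spare4's own z axis and vertical below 0.1 rad) or (distance between spare5 and pocket2 below 0.009 m and angle between spare5's own z axis and vertical below 0.1 rad)) and ((distance between unit3 and pocket3 below 0.009 m and angle between unit3's own z axis and vertical below 0.1 rad) or (distance between spare1 and pocket3 below 0.009 m and angle between spare1's own z axis and vertical below 0.1 rad) or (distance between spare2 and pocket3 below 0.009 m and angle between spare2's own z axis and vertical below 0.1 rad) or (distance between spare3 and pocket3 below 0.009 m and angle between spare3's own z axis and vertical below 0.1 rad) or (distance between spare4 and pocket3 below 0.009 m and angle between spare4's own z axis and vertical below 0.1 rad) or (distance between spare5 and pocket3 below 0.009 m and angle between spare5's own z axis and vertical below 0.1 rad)) and ((distance between unit4 and pocket4 below 0.009 m and angle between unit4's own z axis and vertical below 0.1 rad) or (distance between spare1 and pocket4 below 0.009 m and angle between spare1's own z axis and vertical below 0.1 rad) or (distance between spare2 and pocket4 below 0.009 m and angle between spare2's own z axis and vertical below 0.1 rad) or (distance between spare3 and pocket4 below 0.009 m and angle between spare3's own z axis and vertical below 0.1 rad) or (distance between spare4 and pocket4 below 0.009 m and angle between spare4's own z axis and vertical below 0.1 rad) or (distance between spare5 and pocket4 below 0.009 m and angle between spare5's own z axis and vertical below 0.1 rad)) and ((distance between unit5 and pocket5 below 0.009 m and angle between unit5's own z axis and vertical below 0.1 rad) or (distance between spare1 and pocket5 below 0.009 m and angle between spare1's own z axis and vertical below 0.1 rad) or (distance between spare2 and pocket5 below 0.009 m and angle between spare2's own z axis and vertical below 0.1 rad) or (distance between spare3 and pocket5 below 0.009 m and angle between spare3's own z axis and vertical below 0.1 rad) or (distance between spare4 and pocket5 below 0.009 m and angle between spare4's own z axis and vertical below 0.1 rad) or (distance between spare5 and pocket5 below 0.009 m and angle between spare5's own z axis and vertical below 0.1 rad)) and ((distance between unit6 and pocket6 below 0.009 m and angle between unit6's own z axis and vertical below 0.1 rad) or (distance between spare1 and pocket6 below 0.009 m and angle between spare1's own z axis and vertical below 0.1 rad) or (distance between spare2 and pocket6 below 0.009 m and angle between spare2's own z axis and vertical below 0.1 rad) or (distance between spare3 and pocket6 below 0.009 m and angle between spare3's own z axis and vertical below 0.1 rad) or (distance between spare4 and pocket6 below 0.009 m and angle between spare4's own z axis and vertical below 0.1 rad) or (distance between spare5 and pocket6 below 0.009 m and angle between spare5's own z axis and vertical below 0.1 rad)) and value of joint drawer above 0.08 m), for 0.3 s.
3. the drawer is pushed shut (value of joint drawer below 0.01 m), for 0.2 s.
At the end, for the whole second after the job is handed in: Every pocket holds a housing, screw up (0.1 rad), within 9 mm of its floor centre, the earlier ones still in their own pockets; the drawer is shut to 10 mm; left-over spares are on the bench, not on top of anything; spares at rest (((distance between unit1 and pocket1 below 0.009 m and angle between unit1's own z axis and vertical below 0.1 rad) or (distance between spare1 and pocket1 below 0.009 m and angle between spare1's own z axis and vertical below 0.1 rad) or (distance between spare2 and pocket1 below 0.009 m and angle between spare2's own z axis and vertical below 0.1 rad) or (distance between spare3 and pocket1 below 0.009 m and angle between spare3's own z axis and vertical below 0.1 rad) or (distance between spare4 and pocket1 below 0.009 m and angle between spare4's own z axis and vertical below 0.1 rad) or (distance between spare5 and pocket1 below 0.009 m and angle between spare5's own z axis and vertical below 0.1 rad)) and ((distance between unit2 and pocket2 below 0.009 m and angle between unit2's own z axis and vertical below 0.1 rad) or (distance between spare1 and pocket2 below 0.009 m and angle between spare1's own z axis and vertical below 0.1 rad) or (distance between spare2 and pocket2 below 0.009 m and angle between spare2's own z axis and vertical below 0.1 rad) or (distance between spare3 and pocket2 below 0.009 m and angle between spare3's own z axis and vertical below 0.1 rad) or (distance between spare4 and pocket2 below 0.009 m and angle between spare4's own z axis and vertical below 0.1 rad) or (distance between spare5 and pocket2 below 0.009 m and angle between spare5's own z axis and vertical below 0.1 rad)) and ((distance between unit3 and pocket3 below 0.009 m and angle between unit3's own z axis and vertical below 0.1 rad) or (distance between spare1 and pocket3 below 0.009 m and angle between spare1's own z axis and vertical below 0.1 rad) or (distance between spare2 and pocket3 below 0.009 m and angle between spare2's own z axis and vertical below 0.1 rad) or (distance between spare3 and pocket3 below 0.009 m and angle between spare3's own z axis and vertical below 0.1 rad) or (distance between spare4 and pocket3 below 0.009 m and angle between spare4's own z axis and vertical below 0.1 rad) or (distance between spare5 and pocket3 below 0.009 m and angle between spare5's own z axis and vertical below 0.1 rad)) and ((distance between unit4 and pocket4 below 0.009 m and angle between unit4's own z axis and vertical below 0.1 rad) or (distance between spare1 and pocket4 below 0.009 m and angle between spare1's own z axis and vertical below 0.1 rad) or (distance between spare2 and pocket4 below 0.009 m and angle between spare2's own z axis and vertical below 0.1 rad) or (distance between spare3 and pocket4 below 0.009 m and angle between spare3's own z axis and vertical below 0.1 rad) or (distance between spare4 and pocket4 below 0.009 m and angle between spare4's own z axis and vertical below 0.1 rad) or (distance between spare5 and pocket4 below 0.009 m and angle between spare5's own z axis and vertical below 0.1 rad)) and ((distance between unit5 and pocket5 below 0.009 m and angle between unit5's own z axis and vertical below 0.1 rad) or (distance between spare1 and pocket5 below 0.009 m and angle between spare1's own z axis and vertical below 0.1 rad) or (distance between spare2 and pocket5 below 0.009 m and angle between spare2's own z axis and vertical below 0.1 rad) or (distance between spare3 and pocket5 below 0.009 m and angle between spare3's own z axis and vertical below 0.1 rad) or (distance between spare4 and pocket5 below 0.009 m and angle between spare4's own z axis and vertical below 0.1 rad) or (distance between spare5 and pocket5 below 0.009 m and angle between spare5's own z axis and vertical below 0.1 rad)) and ((distance between unit6 and pocket6 below 0.009 m and angle between unit6's own z axis and vertical below 0.1 rad) or (distance between spare1 and pocket6 below 0.009 m and angle between spare1's own z axis and vertical below 0.1 rad) or (distance between spare2 and pocket6 below 0.009 m and angle between spare2's own z axis and vertical below 0.1 rad) or (distance between spare3 and pocket6 below 0.009 m and angle between spare3's own z axis and vertical below 0.1 rad) or (distance between spare4 and pocket6 below 0.009 m and angle between spare4's own z axis and vertical below 0.1 rad) or (distance between spare5 and pocket6 below 0.009 m and angle between spare5's own z axis and vertical below 0.1 rad)) and value of joint drawer below 0.01 m and linear speed of each of spare1, spare2, spare3, spare4, spare5 below 0.02 m/s and height (world z) of each of spare1, spare2, spare3, spare4, spare5 below 0.045 m); the robot touches nothing.
It fails at once if a housing that already sat in the drawer is taken or knocked out of its pocket (distance between unit1 and pocket1 above 0.03 m or distance between unit2 and pocket2 above 0.03 m or distance between unit3 and pocket3 above 0.03 m or distance between unit4 and pocket4 above 0.03 m or distance between unit5 and pocket5 above 0.03 m or distance between unit6 and pocket6 above 0.03 m).
It fails at once if the red-topped reject is moved more than 4 cm (distance of reject from where it was at the start of the episode above 0.04 m).
It fails at once if the screwdriver or the tape roll is moved more than 4 cm (distance of any of screwdriver, tape from where it was at the start of the episode above 0.04 m).
Of unit1, unit2, unit3, unit4, unit5, unit6 only 1 to 2 are there at a start; the rules pass over those that are not, and their reading is None.
At some moment in a run one of spare1, spare2, spare3, spare4, spare5 may be knocked a few centimetres aside while the robot is not near it.
Once in a run the grip may slacken for a moment while it holds something.
It also fails if it takes over 210 s, if anything falls off the work surface, if the arm or the gripper's body presses on something with over 40 N, if the wrist force passes 120 N, or if a joint passes its speed limit or range.

ROBOT

A 7-joint arm with a two-finger parallel gripper is mounted at the origin on the work surface. World frame = base frame: x ahead of the robot, y to its left, z up, the work surface at z = 0. Lengths are in m, angles in rad, forces in N, time in s.
With the tool pointing down it reaches from about 0.35 to 0.9 m from the base axis. Payload 8.1 kg.
Tool frame: the origin (TCP) lies between the finger pads; the fingertips stand 14 mm ahead of it and the grasp point (between the pads) lies 5 mm behind it; z points along the fingers, y is the line along which they close (so a half turn about z gives the same grasp; the last joint's range is limited). The gripper opens to 92 mm and grips with 3 to 60 N. Pads are 19 mm wide; open, the fingers measure 130 mm over their backs; the gripper's body (75 mm by 190 mm) begins 47 mm behind the grasp point.
Start: joints at [1.072, 0.434, 0.025, 1.573, -0.012, 1.134, -0.075], TCP at [0.241, -0.577, 0.241] pointing down, gripper open.
Joint ranges: [-2.62, 2.62], [-0.44, 2.09], [-1.27, 1.32], [0.08, 2.57], [-1.32, 4.46], [0.12, 2], [-2.74, 2.74]. Speed limits (rad/s): [2.22, 2.22, 3.01, 3.01, 3.14, 3.14, 3.14].

INTERFACE

Orientations are given as a unit quaternion [w, x, y, z].
In Python, from bench import arm gives the robot as it stands.
- The arm moves only by the tool send_rows, never from a script. Its argument "moves" is a list of rows, each an object with "grip": the opening, from -1 (shut) to 1 (fully open); "delta_pos": the shift along the tool's x, y, z in mm, a list of three; "dr": the turn, a rotation vector about the tool's x, y, z in rad, a list of three. In form: [{"grip": grip, "delta_pos": [tx, ty, tz], "dr": [ax, ay, az]}, ...]. A call has 1 to 5 rows; each row shifts and turns the commanded pose from where the row before left it, along the tool's axes as they then stand; what a row does not reach is not made up. A row lasts 1/10 s, in which the tool goes at most 50 mm and 8.59 degrees, less where a joint would pass 70% of its speed; a pose out of reach is approached as far as the arm can. A call with a gripper value outside its range is refused whole. The fingers move at their own pace and stop on an object; "grip_force" is the grip in N (left out, the last holds). Time passes only in rows, so rows that do not move let the fingers close. It gives the time, the measured TCP pose, the force, the opening and the grip force at its end, in the units of the state.
- arm.observe(): the state, without advancing time (a new reading comes with each control period).
- arm.camera(name): name is "scene" or "top"; returns the picture (480x640x3 uint8, red, green, blue); there is no depth.
- arm.calibration(name): a dict with "fx", "fy", "cx", "cy" (pixels), "distortion" ([k1, k2, p1, p2, k3] as OpenCV has them; the pictures are not rectified), "world_to_cam" (4x4, takes a point from world to camera coordinates). Camera axes: x right, y down, z forward; pixel columns grow to the right and rows downward; lengths in m; the calibration is good to about 2 mm. A picture is of the moment at which its call begins. calibration takes no time and is no camera call.
- arm.close_job(): hands the job in; it is judged then, once.
The state is a dict: "time_s": time; "qpos": joint angles; "joint_velocities": joint speeds; "tau": joint torques, N m; "tcp_pos": TCP position; "ee_rot": TCP orientation; "ft_force": force on the tool from outside, world axes, zero at the start; "moment": the same for the moment, N m; "width": finger opening in m; "grip_force": force on a finger pad.
Only numpy, scipy, OpenCV 4.12 (cv2) and the standard library are available. Lean on these libraries where they do the work, as an engineer would, in place of code of your own. Each camera call takes 0.05 s, during which the arm holds its last target. There are 200 camera calls.

## Working session

There is one attempt and no reset: what is moved stays moved. The work goes in short steps, Python scripts to look and compute and a tool call to move; the robot and the scene stay as the last step left them, time stands still between calls to the robot, and variables do not carry over. Pictures are saved under pics/ and viewed, at most 14 in all, crops included, and the job is handed in when it is done.

Besides the shell and the picture viewer there is one more tool, called after "Call:" as name(argument=value, ...) on one line, values as JSON. send_rows: Moves the arm, as the interface text tells. Its arguments: {"type":"object","properties":{"moves":{"type":"array"},"grip_force":{"type":"number"}},"required":["moves"]}

```bash
mkdir -p pics; cat > h.py <<'E'
import numpy as np, cv2
from bench import arm
def cal(n):
    c=arm.calibration(n); K=np.array([[c['fx'],0,c['cx']],[0,c['fy'],c['cy']],[0,0,1.]]); return K,np.array(c['distortion'],float),np.array(c['world_to_cam'])
def ray(n,px):
    K,d,T=cal(n); u=cv2.undistortPoints(np.array(px,float).reshape(-1,1,2),K,d).reshape(-1,2)
    D=np.c_[u,np.ones(len(u))]@T[:3,:3]; return -T[:3,:3].T@T[:3,3],D
def plane(n,px,z):
    o,D=ray(n,px); return o+D*((z-o[2])/D[:,2])[:,None]
def proj(n,P):
    K,d,T=cal(n); return cv2.projectPoints(np.array(P,float).reshape(-1,1,3),cv2.Rodrigues(T[:3,:3])[0],T[:3,3],K,d)[0].reshape(-1,2)
def snap(n,f):
    im=cv2.cvtColor(arm.camera(n),cv2.COLOR_RGB2BGR); cv2.imwrite('pics/'+f,im); return im
def load(f): return cv2.imread('pics/'+f)
E
python3 - <<'E'
from h import *
np.set_printoptions(precision=3,suppress=True)
for n in('scene','top'):
    snap(n,n+'0.png'); o,D=ray(n,[[320,240]]); print(n,o,D,cal(n)[0][0,0])
print(arm.observe())
E
```

```text
scene [1.029 0.631 0.921] [[-0.423 -0.539 -0.729]] 543.7661960783663
top [ 0.31  -0.042  1.216] [[ 0.178  0.011 -0.984]] 450.04883079695855
{'time_s': 0.1, 'qpos': array([ 1.072,  0.435,  0.025,  1.574, -0.012,  1.134, -0.075]), 'joint_velocities': array([ 0.001,  0.   ,  0.001, -0.003, -0.   , -0.   , -0.001]), 'tau': array([  0.002, -66.913,   0.988, -31.515,  -0.061,   0.037,   0.   ]), 'tcp_pos': array([ 0.241, -0.576,  0.24 ]), 'ee_rot': array([-0.001,  0.98 ,  0.197, -0.   ]), 'ft_force': array([0.217, 0.764, 0.247]), 'moment': array([ 0.057,  0.014, -0.055]), 'grip_force': 0.0, 'width': 0.09174000738303355}
```

View pics/top0.png

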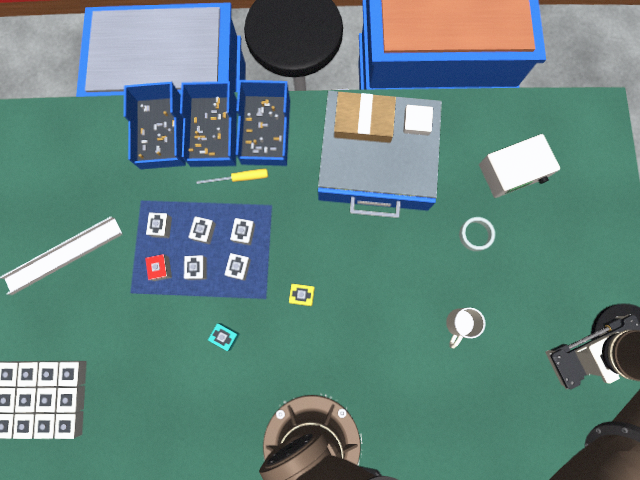

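View pics/scene0.png

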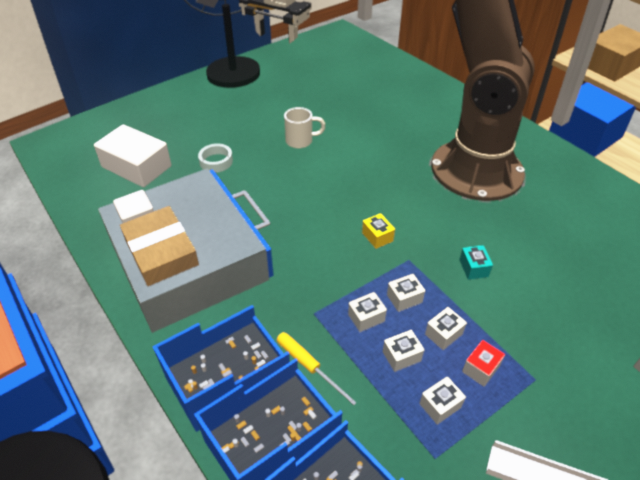

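Top view: the spares on the mat are at about (157,223), (201,229), (242,231), (194,267) and (237,265). Things that could be mistaken for them are the red reject (156,267), yellow (301,294), turquoise (222,337) and the white tray of housings at left (40,400), which is off the mat. The handle is at (376,208), the tape at (478,234) and the screwdriver at (232,177). I choose the five white ones on the mat.

```bash
cat > meas.py <<'E'
from h import *
def white(im,n='top'):
    hsv=cv2.cvtColor(im,cv2.COLOR_BGR2HSV); return ((hsv[...,1]<60)&(hsv[...,2]>175)).astype(np.uint8)*255
def rects(f,z=0.044,box=(130,195,280,305)):
    """top faces of white housings: world centre, size, yaw of the long (x) axis"""
    im=load(f); m=white(im); k=np.zeros_like(m); x0,y0,x1,y1=box; k[y0:y1,x0:x1]=m[y0:y1,x0:x1]
    k=cv2.morphologyEx(k,cv2.MORPH_CLOSE,np.ones((3,3)))
    out=[]
    for c in cv2.findContours(k,cv2.RETR_EXTERNAL,cv2.CHAIN_APPROX_NONE)[0]:
        if cv2.contourArea(c)<150: continue
        h=cv2.convexHull(c).reshape(-1,2)
        P=plane('top',h,z)[:,:2]*1000
        (cx,cy),(w,hh),a=cv2.minAreaRect(P.astype(np.float32))
        if hh>w: w,hh,a=hh,w,a+90
        a=(a+90)%180-90
        out.append((c.reshape(-1,2).mean(0),cx,cy,w,hh,a))
    return out
E
python3 - <<'E'
from meas import *
np.set_printoptions(precision=1,suppress=True)
for r in rects('top0.png'): print(np.round(np.r_[r],1))
im=load('top0.png')
cv2.imwrite('pics/cropmat.png',cv2.resize(im[195:303,128:278],None,fx=5,fy=5,interpolation=cv2.INTER_CUBIC))
cv2.imwrite('pics/cropcab.png',cv2.resize(im[85:225,310:450],None,fx=4,fy=4,interpolation=cv2.INTER_CUBIC))
hsv=cv2.cvtColor(im,cv2.COLOR_BGR2HSV); b=((hsv[...,0]>100)&(hsv[...,0]<125)&(hsv[...,1]>120)&(hsv[...,2]>110)).astype(np.uint8); b[:180]=0;b[215:]=0;b[:,:310]=0;b[:,450:]=0
c=max(cv2.findContours(b,0,1)[0],key=cv2.contourArea); print(cv2.boxPoints(cv2.minAreaRect(c)))
E
```

```text
[193.  266.6 456.8 306.3  61.4  47.8   1.6]
[236.1 265.7 457.1 192.8  61.4  51.  -14.2]
[241.1 230.  552.9 180.1  61.3  51.1 -11.4]
[200.1 228.7 558.9 290.8  61.6  51.4 -14.4]
[156.  223.5 575.3 410.   61.8  49.6  -4.6]
[[316.9 199.6]
 [318.1 186.7]
 [435.4 197.6]
 [434.2 210.5]]
```

View pics/cropmat.png

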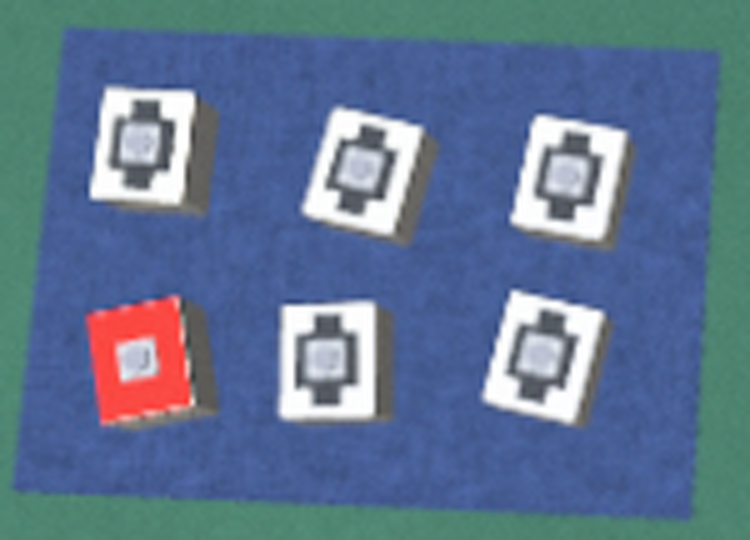

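View pics/cropcab.png

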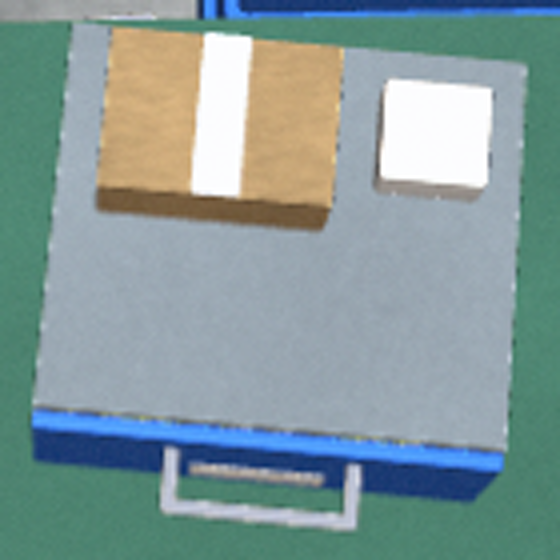

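The mat crop shows five white-topped housings with dark slots and screws, plus the red reject at crop (140,360). All measure about 60x50, which confirms the choice. The cabinet crop gives the top corners at (33,406), (506,450), (72,25) and (527,66), and the handle bar running (162,518) to (357,525).

```bash
python3 - <<'E'
from h import *
np.set_printoptions(precision=1,suppress=True)
f=lambda a:np.array(a)/4.+[310,85]-0.375
print(plane('top',f([[33,407],[506,451],[72,25],[527,66]]),.102)*1000)
c=plane('top',f([[33,407],[506,451],[72,25],[527,66]]),.102)[:,:2]*1000
v=c[0]-c[1]; w=c[2:].mean(0)-c[:2].mean(0); print('w,d',np.hypot(*v),np.hypot(*w),'yaw',np.degrees(np.arctan2(-v[0],v[1])),np.degrees(np.arctan2(w[1],w[0])))
print('front mid',c[:2].mean(0))
h=plane('top',f([[162,513],[357,524]]),.075)*1000; print('handle',h,h.mean(0),np.hypot(*(h[0]-h[1])[:2]))
print('front top edge',plane('top',f([[33,418],[503,463]]),.094)*1000)
E
```

```text
[[ 651.6  -26.6  102. ]
 [ 616.6 -329.2  102. ]
 [ 917.8  -56.9  102. ]
 [ 882.7 -360.8  102. ]]
w,d 304.6024129892671 268.0001306876048 yaw -6.597614271036437 -6.641350277298119
front mid [ 634.1 -177.9]
handle [[ 586.5 -109.1   75. ]
 [ 576.7 -235.8   75. ]] [ 581.6 -172.4   75. ] 127.08507244427251
front top edge [[ 646.6  -26.3   94. ]
 [ 610.8 -328.8   94. ]]
```

Cabinet origin is about (634,-178) mm with yaw -6.6°, measuring 305x268 against the given 306x270. The handle bar comes out at about (583,-172). Now turning the tool towards the handle.

```bash
cat > plan.py <<'E'
from h import *
import sys
from scipy.spatial.transform import Rotation as R
def plan(x,y,z,yaw):
    """mm, deg (yaw of tool x); tool pointing down. Turn first, then shift in turned tool axes"""
    s=arm.observe(); p=s['tcp_pos']*1000; w,a,b,c=s['ee_rot']; Rm=R.from_quat([a,b,c,w])
    t=np.radians(yaw); G=R.from_matrix(np.array([[np.cos(t),np.sin(t),0],[np.sin(t),-np.cos(t),0],[0,0,-1]]))
    cur=np.degrees(np.arctan2(*Rm.as_matrix()[[1,0],0]))
    print('t%.1f'%s['time_s'],'tcp',p.round(1),'yaw %.1f'%cur,'w %.1f'%(s['width']*1000),'gf %.1f'%s['grip_force'],'F',s['ft_force'].round(1),'q7 %.2f'%s['qpos'][6])
    print('turn',(Rm.inv()*G).as_rotvec().round(3),'shift',(G.inv().apply(np.array([x,y,z])-p)).round(1))
if __name__=='__main__': plan(*map(float,sys.argv[1:]))
E
```

Call:
send_rows(moves=[{"grip":-0.45,"delta_pos":[0,0,0],"dr":[0,0,-0.15]},{"grip":-0.45,"delta_pos":[0,0,0],"dr":[0,0,-0.15]},{"grip":-0.45,"delta_pos":[0,0,0],"dr":[0,0,-0.15]},{"grip":-0.45,"delta_pos":[0,0,0],"dr":[0,0,-0.15]},{"grip":-0.45,"delta_pos":[0,0,0],"dr":[0,0,-0.15]}])

```text
time_s: 0.6
tcp_pos: [0.2408, -0.5764, 0.2403]
ee_rot: [-0.0, 0.839, 0.545, 0.0]
ft_force: [-0.2, 0.4, 0.3]
width: 0.0565
grip_force: 0.0
```

Call:
send_rows(moves=[{"grip":-0.45,"delta_pos":[0,0,0],"dr":[0,0,-0.15]},{"grip":-0.45,"delta_pos":[0,0,0],"dr":[0,0,-0.15]},{"grip":-0.45,"delta_pos":[0,0,0],"dr":[0,0,0]}])

```text
time_s: 0.9
tcp_pos: [0.2406, -0.5765, 0.2402]
ee_rot: [-0.0, 0.749, 0.662, 0.0]
ft_force: [-0.2, -1.2, 0.2]
width: 0.0321
grip_force: 0.0
```

```bash
python3 plan.py 583 -172 200 83.4
```

```text
t0.9 tcp [ 240.6 -576.5  240.2] yaw 83.0 w 32.1 gf 0.0 F [-0.2 -1.2  0.2] q7 0.88
turn [-0.    -0.001 -0.008] shift [441.2 293.6  40.2]
```

Call:
send_rows(moves=[{"grip":-0.45,"delta_pos":[40,26.7,0],"dr":[0,0,0]},{"grip":-0.45,"delta_pos":[40,26.7,0],"dr":[0,0,0]},{"grip":-0.45,"delta_pos":[40,26.7,0],"dr":[0,0,0]},{"grip":-0.45,"delta_pos":[40,26.7,0],"dr":[0,0,0]},{"grip":-0.45,"delta_pos":[40,26.7,0],"dr":[0,0,0]}])

```text
time_s: 1.4
tcp_pos: [0.3992, -0.3933, 0.2407]
ee_rot: [-0.0, 0.752, 0.659, 0.0]
ft_force: [1.2, -0.5, -0.2]
width: 0.0251
grip_force: 0.0
```

Call:
send_rows(moves=[{"grip":-0.45,"delta_pos":[40,26.7,0],"dr":[0,0,0]},{"grip":-0.45,"delta_pos":[40,26.7,0],"dr":[0,0,0]},{"grip":-0.45,"delta_pos":[40,26.7,0],"dr":[0,0,0]},{"grip":-0.45,"delta_pos":[40,26.7,0],"dr":[0,0,0]},{"grip":-0.45,"delta_pos":[40,26.7,0],"dr":[0,0,0]}])

```text
time_s: 1.9
tcp_pos: [0.5567, -0.2115, 0.2406]
ee_rot: [-0.0, 0.752, 0.659, -0.0]
ft_force: [0.6, -0.5, 0.3]
width: 0.0252
grip_force: 0.0
```

Call:
send_rows(moves=[{"grip":-0.5,"delta_pos":[40,26.7,20],"dr":[0,0,0]},{"grip":-0.5,"delta_pos":[0,0,20],"dr":[0,0,0]},{"grip":-0.5,"delta_pos":[0,0,0],"dr":[0,0,0]},{"grip":-0.5,"delta_pos":[0,0,0],"dr":[0,0,0]}])

```text
time_s: 2.3
tcp_pos: [0.5853, -0.1792, 0.2014]
ee_rot: [-0.0, 0.751, 0.66, -0.001]
ft_force: [0.3, -1.2, 0.6]
width: 0.0228
grip_force: 0.0
```

```bash
python3 plan.py 583 -172 68 83.4; python3 -c "
from h import *
snap('scene','s1.png')"
```

```text
t2.3 tcp [ 585.3 -179.2  201.4] yaw 82.6 w 22.8 gf 0.0 F [ 0.3 -1.2  0.6] q7 -0.08
turn [-0.002  0.001 -0.014] shift [  6.9  -3.1 133.4]
```

View pics/s1.png

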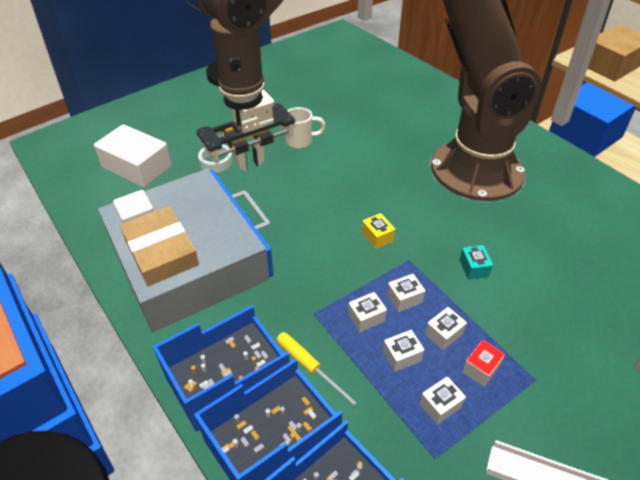

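The gripper hangs above and a little beside the handle (bar near (252,210) in the scene view), and nothing has been disturbed. Descending.

Call:
send_rows(moves=[{"grip":-0.5,"delta_pos":[7,-3,25],"dr":[0,0,-0.014]},{"grip":-0.5,"delta_pos":[0,0,30],"dr":[0,0,0]},{"grip":-0.5,"delta_pos":[0,0,30],"dr":[0,0,0]},{"grip":-0.5,"delta_pos":[0,0,20],"dr":[0,0,0]},{"grip":-0.5,"delta_pos":[0,0,0],"dr":[0,0,0]}])

```text
time_s: 2.85
tcp_pos: [0.582, -0.1724, 0.095]
ee_rot: [-0.001, 0.746, 0.665, -0.001]
ft_force: [-0.3, -0.6, 0.2]
width: 0.0228
grip_force: 0.0
```

Call:
send_rows(moves=[{"grip":-0.5,"delta_pos":[0,0,10],"dr":[0,0,0]},{"grip":-0.5,"delta_pos":[0,0,10],"dr":[0,0,0]},{"grip":-0.5,"delta_pos":[0,0,8],"dr":[0,0,0]}])

```text
time_s: 3.15
tcp_pos: [0.5843, -0.1714, 0.0688]
ee_rot: [0.001, 0.746, 0.666, 0.0]
ft_force: [-0.9, -0.0, -0.6]
width: 0.0229
grip_force: 0.0
```

Call:
send_rows(moves=[{"grip":-1,"delta_pos":[0,0,0],"dr":[0,0,0]},{"grip":-1,"delta_pos":[0,0,0],"dr":[0,0,0]},{"grip":-1,"delta_pos":[0,0,0],"dr":[0,0,0]},{"grip":-1,"delta_pos":[0,0,0],"dr":[0,0,0]},{"grip":-1,"delta_pos":[0,0,0],"dr":[0,0,0]}], grip_force=30)

```text
time_s: 3.65
tcp_pos: [0.5842, -0.1709, 0.0688]
ee_rot: [0.0, 0.745, 0.667, 0.0]
ft_force: [1.9, 0.2, -1.9]
width: 0.0089
grip_force: 30.0
```

```bash
python3 plan.py 583 -172 68 83.4
```

```text
t3.6 tcp [ 584.2 -170.9   68.8] yaw 83.6 w 8.9 gf 30.0 F [ 1.9  0.2 -1.9] q7 -0.14
turn [0.001 0.    0.004] shift [-1.2 -1.1  0.8]
```

Gripped the bar. Pulling the drawer out.

Call:
send_rows(moves=[{"grip":-1,"delta_pos":[0,-4,0],"dr":[0,0,0]},{"grip":-1,"delta_pos":[0,-8,0],"dr":[0,0,0]},{"grip":-1,"delta_pos":[0,-12,0],"dr":[0,0,0]},{"grip":-1,"delta_pos":[0,-12,0],"dr":[0,0,0]},{"grip":-1,"delta_pos":[0,-12,0],"dr":[0,0,0]}])

```text
time_s: 4.15
tcp_pos: [0.5353, -0.1653, 0.0688]
ee_rot: [0.0, 0.745, 0.667, 0.0]
ft_force: [3.2, 0.6, -0.6]
width: 0.0089
grip_force: 30.0
```

Call:
send_rows(moves=[{"grip":-1,"delta_pos":[0,-12,0],"dr":[0,0,0]},{"grip":-1,"delta_pos":[0,-12,0],"dr":[0,0,0]},{"grip":-1,"delta_pos":[0,-12,0],"dr":[0,0,0]},{"grip":-1,"delta_pos":[0,-12,0],"dr":[0,0,0]},{"grip":-1,"delta_pos":[0,-12,0],"dr":[0,0,0]}])

```text
time_s: 4.65
tcp_pos: [0.4758, -0.1584, 0.0687]
ee_rot: [0.0, 0.745, 0.667, 0.0]
ft_force: [2.9, 4.3, 1.9]
width: 0.0085
grip_force: 30.0
```

Call:
send_rows(moves=[{"grip":-1,"delta_pos":[0,-12,0],"dr":[0,0,0]},{"grip":-1,"delta_pos":[0,-12,0],"dr":[0,0,0]},{"grip":-1,"delta_pos":[0,-12,0],"dr":[0,0,0]},{"grip":-1,"delta_pos":[0,-8,0],"dr":[0,0,0]},{"grip":-1,"delta_pos":[0,-6,0],"dr":[0,0,0]}])

```text
time_s: 5.15
tcp_pos: [0.4259, -0.1526, 0.0687]
ee_rot: [-0.0, 0.745, 0.667, 0.0]
ft_force: [2.4, 5.5, 1.5]
width: 0.0091
grip_force: 30.0
```

```bash
python3 plan.py 420.3 -152 68 83.4
```

```text
t5.2 tcp [ 425.9 -152.6   68.7] yaw 83.7 w 9.1 gf 30.0 F [2.4 5.5 1.5] q7 -0.14
turn [-0.    -0.     0.005] shift [-0.  -5.6  0.7]
```

Call:
send_rows(moves=[{"grip":-1,"delta_pos":[0,-4,0],"dr":[0,0,0]},{"grip":-1,"delta_pos":[0,0,0],"dr":[0,0,0]},{"grip":-0.45,"delta_pos":[0,0,0],"dr":[0,0,0]},{"grip":-0.45,"delta_pos":[0,0,0],"dr":[0,0,0]},{"grip":-0.45,"delta_pos":[0,0,0],"dr":[0,0,0]}])

```text
time_s: 5.65
tcp_pos: [0.4216, -0.1534, 0.0683]
ee_rot: [-0.0, 0.746, 0.666, -0.001]
ft_force: [1.2, 0.1, -0.3]
width: 0.0245
grip_force: 0.0
```

Call:
send_rows(moves=[{"grip":-0.45,"delta_pos":[0,0,-10],"dr":[0,0,0]},{"grip":-0.45,"delta_pos":[0,0,-20],"dr":[0,0,0]},{"grip":-0.45,"delta_pos":[0,0,-35],"dr":[0,0,0]},{"grip":0.8,"delta_pos":[0,0,-35],"dr":[0,0,-0.145]},{"grip":0.8,"delta_pos":[0,0,-35],"dr":[0,0,-0.145]}])

```text
time_s: 6.15
tcp_pos: [0.4222, -0.1528, 0.2055]
ee_rot: [-0.0, 0.639, 0.769, -0.0]
ft_force: [1.3, -0.0, -0.7]
width: 0.037
grip_force: 0.0
```

Call:
send_rows(moves=[{"grip":0.8,"delta_pos":[0,0,-35],"dr":[0,0,-0.145]},{"grip":0.8,"delta_pos":[0,0,0],"dr":[0,0,-0.145]},{"grip":0.8,"delta_pos":[0,0,0],"dr":[0,0,-0.145]},{"grip":0.8,"delta_pos":[0,0,0],"dr":[0,0,-0.145]},{"grip":0.8,"delta_pos":[0,0,0],"dr":[0,0,-0.145]}])

```text
time_s: 6.65
tcp_pos: [0.4223, -0.153, 0.2392]
ee_rot: [-0.0, 0.325, 0.946, -0.0]
ft_force: [-0.0, 0.6, -0.0]
width: 0.0765
grip_force: 0.0
```

Call:
send_rows(moves=[{"grip":0.8,"delta_pos":[0,0,0],"dr":[0,0,-0.145]},{"grip":0.8,"delta_pos":[0,0,0],"dr":[0,0,-0.145]},{"grip":0.8,"delta_pos":[0,0,0],"dr":[0,0,-0.145]},{"grip":0.8,"delta_pos":[0,0,0],"dr":[0,0,0]}])

```text
time_s: 7.05
tcp_pos: [0.4224, -0.1531, 0.239]
ee_rot: [-0.0, 0.115, 0.993, -0.0]
ft_force: [0.5, 0.3, -0.1]
width: 0.0822
grip_force: 0.0
```

```bash
python3 plan.py 552.9 180.1 240 168.6
```

```text
t7.0 tcp [ 422.4 -153.1  239. ] yaw 166.8 w 82.2 gf 0.0 F [ 0.5  0.3 -0.1] q7 1.40
turn [-0.    -0.    -0.031] shift [-62.1 352.4  -1. ]
```

Call:
send_rows(moves=[{"grip":0.8,"delta_pos":[0,0,0],"dr":[0,0,-0.03]},{"grip":0.8,"delta_pos":[-8,44,0],"dr":[0,0,0]},{"grip":0.8,"delta_pos":[-8,44,0],"dr":[0,0,0]},{"grip":0.8,"delta_pos":[-8,44,0],"dr":[0,0,0]},{"grip":0.8,"delta_pos":[-8,44,0],"dr":[0,0,0]}])

```text
time_s: 7.55
tcp_pos: [0.4899, 0.0144, 0.2388]
ee_rot: [0.0, 0.103, 0.995, -0.0]
ft_force: [1.1, -0.1, -0.2]
width: 0.0828
grip_force: 0.0
```

Call:
send_rows(moves=[{"grip":0.8,"delta_pos":[-8,44,0],"dr":[0,0,0]},{"grip":0.8,"delta_pos":[-8,44,0],"dr":[0,0,0]},{"grip":0.8,"delta_pos":[-8,44,0],"dr":[0,0,0]},{"grip":0.8,"delta_pos":[-6,44,0],"dr":[0,0,0]},{"grip":0.8,"delta_pos":[0,0,0],"dr":[0,0,0]}])

```text
time_s: 8.05
tcp_pos: [0.554, 0.1868, 0.2388]
ee_rot: [-0.0, 0.098, 0.995, 0.002]
ft_force: [-0.5, -0.1, 0.5]
width: 0.0824
grip_force: 0.0
```

```bash
python3 plan.py 552.9 180.1 240 168.6; python3 -c "
from h import *
im=snap('top','t1.png')
cv2.imwrite('pics/t1c.png',cv2.resize(im[150:310,300:460],None,fx=3.7,fy=3.7,interpolation=cv2.INTER_CUBIC))"
```

```text
t8.1 tcp [554.  186.8 238.8] yaw 168.7 w 82.4 gf 0.0 F [-0.5 -0.1  0.5] q7 0.65
turn [ 0.004 -0.001  0.002] shift [-0.3 -6.8 -1.2]
```

View pics/t1c.png

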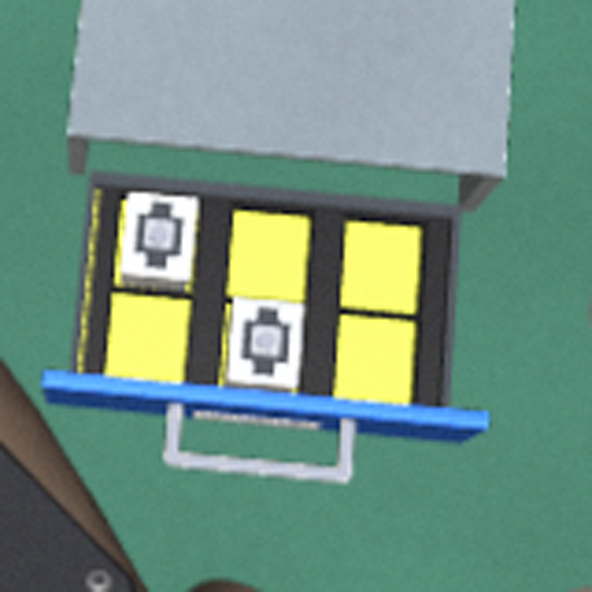

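View pics/t1.png

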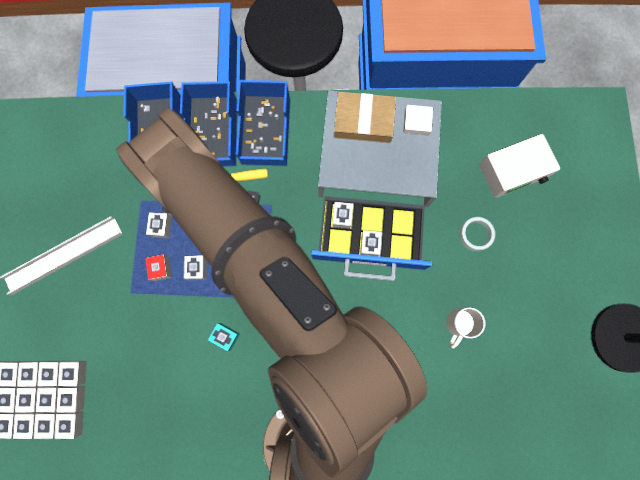

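Crop: pocket4 (rear left) and pocket2 (front middle) hold housings, and yellow floors show in pockets 1, 3, 5 and 6. So I need four spares. Measuring the pockets next.

```bash
python3 - <<'E'
from meas import *
np.set_printoptions(precision=1,suppress=True)
a=np.radians(-6.6); X=np.array([np.cos(a),np.sin(a)]); Y=np.array([-np.sin(a),np.cos(a)]); O=np.array([634.1,-177.9])
im=load('t1.png'); hsv=cv2.cvtColor(im,cv2.COLOR_BGR2HSV)
m=((hsv[...,0]>22)&(hsv[...,0]<36)&(hsv[...,1]>90)&(hsv[...,2]>150)).astype(np.uint8); m[:195]=0;m[265:]=0;m[:,:315]=0;m[:,430:]=0
for c in cv2.findContours(m,0,cv2.CHAIN_APPROX_NONE)[0]:
    if cv2.contourArea(c)<150: continue
    q=c.reshape(-1,2)
    def uv(z):
        p=plane('top',q,z)[:,:2]*1000-O; return np.c_[p@X,p@Y]
    L,H=uv(.016),uv(.030)
    pc=lambda v,s:np.percentile(v,s)
    print('yellow',q.mean(0),'u front(30) %.1f rear(16) %.1f | v right(16) %.1f left(30) %.1f'%(pc(H[:,0],8)-1.2,pc(L[:,0],92)+1.2,pc(L[:,1],8)-1.2,pc(H[:,1],92)+1.2), 'front16 %.1f left16 %.1f'%(pc(L[:,0],8)-1.2,pc(L[:,1],92)+1.2))
for r in rects('t1.png',.058,(322,195,430,265)):
    d=np.array(r[1:3])-O; print('unit',np.round(np.r_[r],1),'uv',d@X,d@Y)
for r in rects('t1.png'): print('spare',np.round(np.r_[r],1))
E
```

```text
yellow [400.8 246.7] u front(30) -153.6 rear(16) -89.7 | v right(16) -111.4 left(30) -53.1 front16 -151.4 left16 -54.9
yellow [339.4 240.7] u front(30) -153.5 rear(16) -89.3 | v right(16) 53.9 left(30) 112.2 front16 -151.3 left16 112.3
yellow [402.5 221.9] u front(30) -88.1 rear(16) -18.5 | v right(16) -111.9 left(30) -53.1 front16 -85.1 left16 -54.9
yellow [371.9 219. ] u front(30) -87.2 rear(16) -18.7 | v right(16) -29.2 left(30) 29.5 front16 -84.3 left16 28.6
unit [ 371.2  242.   511.2 -163.    61.1   50.1   -6.4] uv -123.7770307975302 0.724425333435029
unit [342.7 213.3 589.5 -90.2  61.2  50.4  -6.5] uv -54.35142026787156 81.96233768114568
spare [193.  266.6 456.9 306.3  61.5  47.8   1.6]
spare [156.1 223.5 575.2 409.8  61.9  50.   -4.6]
```

Pocket centres come out at P5 (581,-172), P6 (572,-254), P3 (501,-246) and P1 (520,-81). The 71 and 83 mm spacings check. Now picking the spare at (553,180).

Call:
send_rows(moves=[{"grip":0.8,"delta_pos":[0,-6.8,20],"dr":[0.004,0,0.002]},{"grip":0.8,"delta_pos":[0,0,40],"dr":[0,0,0]},{"grip":0.8,"delta_pos":[0,0,40],"dr":[0,0,0]},{"grip":0.8,"delta_pos":[0,0,40],"dr":[0,0,0]},{"grip":0.8,"delta_pos":[0,0,10],"dr":[0,0,0]}])

```text
time_s: 8.6
tcp_pos: [0.5504, 0.1693, 0.0848]
ee_rot: [-0.003, 0.103, 0.995, -0.004]
ft_force: [-0.4, -0.7, -0.1]
width: 0.0827
grip_force: 0.0
```

Call:
send_rows(moves=[{"grip":0.8,"delta_pos":[0,0,0],"dr":[0,0,0]},{"grip":0.8,"delta_pos":[0,0,0],"dr":[0,0,0]}])

```text
time_s: 8.8
tcp_pos: [0.5537, 0.1725, 0.0903]
ee_rot: [0.001, 0.102, 0.995, -0.002]
ft_force: [0.3, -0.5, 0.3]
width: 0.0827
grip_force: 0.0
```

```bash
python3 plan.py 552.9 180.1 33 168.6
```

```text
t8.8 tcp [553.7 172.5  90.3] yaw 168.3 w 82.7 gf 0.0 F [ 0.3 -0.5  0.3] q7 0.54
turn [-0.003  0.002 -0.006] shift [ 2.3  7.3 57.3]
```

Call:
send_rows(moves=[{"grip":0.8,"delta_pos":[1,4,10],"dr":[0,0,-0.006]},{"grip":0.8,"delta_pos":[1,3,10],"dr":[0,0,0]},{"grip":0.8,"delta_pos":[0,0,15],"dr":[0,0,0]},{"grip":0.8,"delta_pos":[0,0,15],"dr":[0,0,0]},{"grip":0.8,"delta_pos":[0,0,7],"dr":[0,0,0]}])

```text
time_s: 9.3
tcp_pos: [0.5511, 0.1787, 0.0293]
ee_rot: [-0.001, 0.099, 0.995, -0.003]
ft_force: [-1.0, 0.4, -0.6]
width: 0.0828
grip_force: 0.0
```

Call:
send_rows(moves=[{"grip":0.8,"delta_pos":[0,0,0],"dr":[0,0,0]},{"grip":0.8,"delta_pos":[0,0,0],"dr":[0,0,0]},{"grip":0.8,"delta_pos":[0,0,0],"dr":[0,0,0]}])

```text
time_s: 9.6
tcp_pos: [0.5525, 0.1795, 0.0319]
ee_rot: [0.0, 0.099, 0.995, -0.002]
ft_force: [-0.1, -0.4, -0.5]
width: 0.0825
grip_force: 0.0
```

```bash
python3 plan.py 552.9 180.1 33 168.6
```

```text
t9.6 tcp [552.5 179.5  31.9] yaw 168.7 w 82.5 gf 0.0 F [-0.1 -0.4 -0.5] q7 0.48
turn [-0.004  0.001  0.001] shift [-0.3  0.6 -1.1]
```

Call:
send_rows(moves=[{"grip":-1,"delta_pos":[0,0,-1],"dr":[-0.004,0,0]},{"grip":-1,"delta_pos":[0,0,0],"dr":[0,0,0]},{"grip":-1,"delta_pos":[0,0,0],"dr":[0,0,0]},{"grip":-1,"delta_pos":[0,0,0],"dr":[0,0,0]},{"grip":-1,"delta_pos":[0,0,0],"dr":[0,0,0]}], grip_force=40)

```text
time_s: 10.1
tcp_pos: [0.5521, 0.1792, 0.0326]
ee_rot: [0.0, 0.099, 0.995, -0.0]
ft_force: [-0.8, -0.8, 1.3]
width: 0.0502
grip_force: 40.0
```

Call:
send_rows(moves=[{"grip":-1,"delta_pos":[0,0,-10],"dr":[0,0,0]},{"grip":-1,"delta_pos":[0,0,-20],"dr":[0,0,0]},{"grip":-1,"delta_pos":[0,0,-30],"dr":[0,0,0]},{"grip":-1,"delta_pos":[0,0,-40],"dr":[0,0,0]},{"grip":-1,"delta_pos":[0,0,-40],"dr":[0,0,0]}])

```text
time_s: 10.6
tcp_pos: [0.5514, 0.1793, 0.1741]
ee_rot: [-0.001, 0.099, 0.995, -0.0]
ft_force: [1.7, -0.8, -1.2]
width: 0.05
grip_force: 40.0
```

Call:
send_rows(moves=[{"grip":-1,"delta_pos":[0,0,-15],"dr":[0,0,0]},{"grip":-1,"delta_pos":[0,0,-5],"dr":[0,0,0]},{"grip":-1,"delta_pos":[0,0,0],"dr":[0,0,0]}])

```text
time_s: 10.9
tcp_pos: [0.5519, 0.179, 0.1922]
ee_rot: [-0.0, 0.099, 0.995, -0.0]
ft_force: [0.6, -0.1, -1.8]
width: 0.0499
grip_force: 40.0
```

```bash
python3 plan.py 571.7 -254.2 190 173.4
```

```text
t10.9 tcp [551.9 179.  192.2] yaw 168.6 w 49.9 gf 40.0 F [ 0.6 -0.1 -1.8] q7 0.63
turn [-0.    -0.    -0.083] shift [ -69.4 -428.     2.2]
```

Call:
send_rows(moves=[{"grip":-1,"delta_pos":[0,0,0],"dr":[0,0,-0.083]},{"grip":-1,"delta_pos":[-7,-20,0],"dr":[0,0,0]},{"grip":-1,"delta_pos":[-7,-42,0],"dr":[0,0,0]},{"grip":-1,"delta_pos":[-7,-42,0],"dr":[0,0,0]},{"grip":-1,"delta_pos":[-7,-42,0],"dr":[0,0,0]}])

```text
time_s: 11.4
tcp_pos: [0.562, 0.0293, 0.1902]
ee_rot: [-0.002, 0.057, 0.998, -0.0]
ft_force: [0.6, 0.1, -2.3]
width: 0.0496
grip_force: 40.0
```

Call:
send_rows(moves=[{"grip":-1,"delta_pos":[-7,-42,0],"dr":[0,0,0]},{"grip":-1,"delta_pos":[-7,-42,0],"dr":[0,0,0]},{"grip":-1,"delta_pos":[-7,-42,0],"dr":[0,0,0]},{"grip":-1,"delta_pos":[-7,-42,0],"dr":[0,0,0]},{"grip":-1,"delta_pos":[-7,-42,0],"dr":[0,0,0]}])

```text
time_s: 11.9
tcp_pos: [0.5725, -0.1833, 0.1901]
ee_rot: [-0.002, 0.057, 0.998, 0.0]
ft_force: [1.2, 0.4, -2.3]
width: 0.05
grip_force: 4.0
```

Call:
send_rows(moves=[{"grip":-1,"delta_pos":[-6,-42,0],"dr":[0,0,0]},{"grip":-1,"delta_pos":[0,-30,0],"dr":[0,0,0]},{"grip":-1,"delta_pos":[0,0,0],"dr":[0,0,0]},{"grip":-1,"delta_pos":[0,0,0],"dr":[0,0,0]},{"grip":-1,"delta_pos":[0,0,0],"dr":[0,0,0]}])

```text
time_s: 12.4
tcp_pos: [0.5713, -0.252, 0.1912]
ee_rot: [-0.001, 0.056, 0.998, 0.001]
ft_force: [0.4, 0.6, -1.1]
width: 0.0497
grip_force: 40.0
```

```bash
python3 plan.py 571.7 -254.2 47 173.4; python3 - <<'E'
from meas import *
im=snap('top','t2.png')
for r in rects('t2.png'): print('spare',np.round(np.r_[r],1))
E
```

```text
t12.4 tcp [ 571.3 -252.   191.2] yaw 173.5 w 49.7 gf 40.0 F [ 0.4  0.6 -1.1] q7 1.46
turn [ 0.001 -0.002  0.002] shift [ -0.7  -2.1 144.2]
spare [193.  266.6 456.9 306.3  61.5  47.8   1.6]
spare [236.1 265.9 457.  192.7  61.5  51.7 -14.3]
spare [199.9 228.9 558.7 290.8  61.6  51.6 -14.7]
spare [156.1 223.5 575.2 409.8  61.9  50.   -4.6]
```

The grip sagged to 4 N for a moment. I'll check the held housing for slip.

```bash
python3 - <<'E'
from h import *
im=snap('scene','s2.png'); t=arm.observe()['tcp_pos']
X=np.array([.9934,-.115,0]);Y=np.array([.115,.9934,0])
b=t-[0,0,.031]
for s,n in((0,'bottom'),(.042,'top'),(.048,'screw')):
    P=[b+[0,0,s]+i*.03*X+j*.025*Y for i,j in((1,1),(1,-1),(-1,-1),(-1,1))]
    print(n,proj('scene',P).round(0).tolist())
c=proj('scene',[t])[0].astype(int); print(c)
x,y=max(c[0]-70,0),max(c[1]-60,0); print(x,y)
cv2.imwrite('pics/s2c.png',cv2.resize(im[y:y+120,x:x+140],None,fx=5,fy=5,interpolation=cv2.INTER_CUBIC))
E
```

```text
bottom [[231.0, 166.0], [222.0, 154.0], [246.0, 146.0], [255.0, 157.0]]
top [[229.0, 151.0], [220.0, 139.0], [244.0, 131.0], [254.0, 142.0]]
screw [[229.0, 148.0], [219.0, 137.0], [244.0, 129.0], [254.0, 140.0]]
[237 144]
167 84
```

View pics/s2c.png

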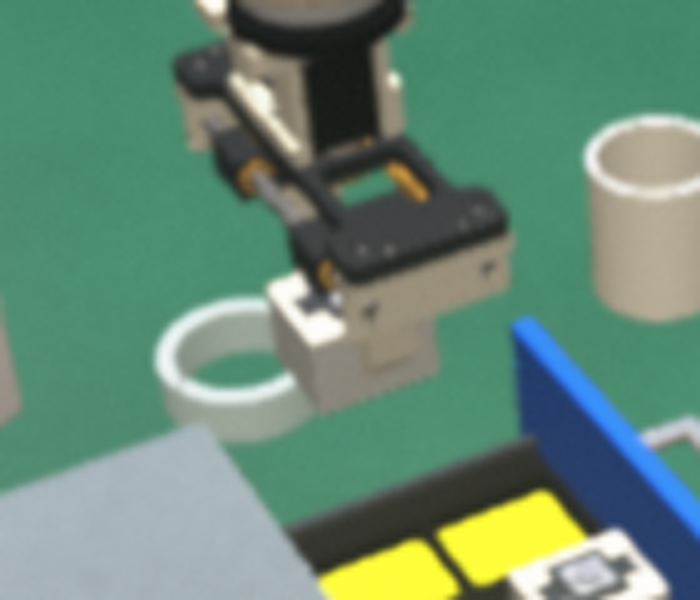

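The crop shows the held housing level. Its bottom corner at crop (320,412) matches the prediction of (320,410), so it has not slipped. Lowering it into pocket 6.

Call:
send_rows(moves=[{"grip":-1,"delta_pos":[-1,-2,15],"dr":[0,0,0]},{"grip":-1,"delta_pos":[0,0,30],"dr":[0,0,0]},{"grip":-1,"delta_pos":[0,0,30],"dr":[0,0,0]},{"grip":-1,"delta_pos":[0,0,20],"dr":[0,0,0]},{"grip":-1,"delta_pos":[0,0,10],"dr":[0,0,0]}])

```text
time_s: 13.0
tcp_pos: [0.571, -0.2551, 0.0845]
ee_rot: [-0.002, 0.057, 0.998, 0.001]
ft_force: [-0.0, 0.7, -1.6]
width: 0.0498
grip_force: 40.0
```

Call:
send_rows(moves=[{"grip":-1,"delta_pos":[0,0,5],"dr":[0,0,0]},{"grip":-1,"delta_pos":[0,0,0],"dr":[0,0,0]},{"grip":-1,"delta_pos":[0,0,0],"dr":[0,0,0]}])

```text
time_s: 13.3
tcp_pos: [0.5731, -0.2559, 0.0834]
ee_rot: [0.001, 0.057, 0.998, -0.0]
ft_force: [0.4, 0.2, -2.0]
width: 0.0498
grip_force: 40.0
```

```bash
python3 plan.py 571.7 -254.2 47 173.4
```

```text
t13.3 tcp [ 573.1 -255.9   83.4] yaw 173.4 w 49.8 gf 40.0 F [ 0.4  0.2 -2. ] q7 1.38
turn [-0.     0.001  0.   ] shift [ 1.6  1.5 36.4]
```

Call:
send_rows(moves=[{"grip":-1,"delta_pos":[1.6,1.5,5],"dr":[0,0,0]},{"grip":-1,"delta_pos":[0,0,8],"dr":[0,0,0]},{"grip":-1,"delta_pos":[0,0,6],"dr":[0,0,0]},{"grip":-1,"delta_pos":[0,0,0],"dr":[0,0,0]},{"grip":-1,"delta_pos":[0,0,0],"dr":[0,0,0]}])

```text
time_s: 13.8
tcp_pos: [0.5708, -0.2542, 0.0632]
ee_rot: [-0.0, 0.057, 0.998, 0.0]
ft_force: [0.4, 0.9, -1.4]
width: 0.0499
grip_force: 40.0
```

Call:
send_rows(moves=[{"grip":-1,"delta_pos":[0,0,4],"dr":[0,0,0]},{"grip":-1,"delta_pos":[0,0,4],"dr":[0,0,0]},{"grip":-1,"delta_pos":[0,0,4],"dr":[0,0,0]},{"grip":-1,"delta_pos":[0,0,3],"dr":[0,0,0]},{"grip":-1,"delta_pos":[0,0,0],"dr":[0,0,0]}])

```text
time_s: 14.3
tcp_pos: [0.5706, -0.2541, 0.0479]
ee_rot: [-0.0, 0.057, 0.998, 0.0]
ft_force: [-0.2, 0.5, -3.2]
width: 0.0496
grip_force: 40.0
```

```bash
python3 plan.py 571.7 -254.2 47 173.4
```

```text
t14.3 tcp [ 570.6 -254.1   47.9] yaw 173.4 w 49.6 gf 40.0 F [-0.2  0.5 -3.2] q7 1.35
turn [ 0.    -0.001  0.   ] shift [-1.1  0.   0.9]
```

Call:
send_rows(moves=[{"grip":-1,"delta_pos":[0,0,1.5],"dr":[0,0,0]},{"grip":0.24,"delta_pos":[0,0,0],"dr":[0,0,0]},{"grip":0.24,"delta_pos":[0,0,0],"dr":[0,0,0]},{"grip":0.24,"delta_pos":[0,0,0],"dr":[0,0,0]},{"grip":0.24,"delta_pos":[0,0,-5],"dr":[0,0,0]}])

```text
time_s: 14.8
tcp_pos: [0.5707, -0.2541, 0.0519]
ee_rot: [-0.0, 0.057, 0.998, 0.0]
ft_force: [-0.5, -0.5, -0.1]
width: 0.057
grip_force: 0.0
```

Call:
send_rows(moves=[{"grip":0.24,"delta_pos":[0,0,-15],"dr":[0,0,0]},{"grip":0.24,"delta_pos":[0,0,-35],"dr":[0,0,0]},{"grip":0.8,"delta_pos":[0,0,-45],"dr":[0,0,0]},{"grip":0.8,"delta_pos":[0,0,-40],"dr":[0,0,0]},{"grip":0.8,"delta_pos":[0,0,0],"dr":[0,0,0]}])

```text
time_s: 15.3
tcp_pos: [0.5744, -0.2542, 0.1946]
ee_rot: [0.005, 0.057, 0.998, -0.001]
ft_force: [0.0, 0.3, 0.6]
width: 0.0765
grip_force: 0.0
```

Call:
send_rows(moves=[{"grip":0.8,"delta_pos":[0,0,0],"dr":[0,0,0]}])

```text
time_s: 15.4
tcp_pos: [0.5716, -0.2543, 0.1891]
ee_rot: [0.001, 0.057, 0.998, -0.001]
ft_force: [-0.1, -0.2, -0.1]
width: 0.0812
grip_force: 0.0
```

```bash
python3 plan.py 457 192.7 190 165.7
```

```text
t15.4 tcp [ 571.6 -254.3  189.1] yaw 173.4 w 81.2 gf 0.0 F [-0.1 -0.2 -0.1] q7 1.45
turn [-0.001  0.003  0.135] shift [221.4 404.9  -0.9]
```

Call:
send_rows(moves=[{"grip":0.8,"delta_pos":[0,0,0],"dr":[0,0,0.135]},{"grip":0.8,"delta_pos":[20,36,0],"dr":[0,0,0]},{"grip":0.8,"delta_pos":[20,36,0],"dr":[0,0,0]},{"grip":0.8,"delta_pos":[20,36,0],"dr":[0,0,0]},{"grip":0.8,"delta_pos":[20,36,0],"dr":[0,0,0]}])

```text
time_s: 15.9
tcp_pos: [0.5275, -0.0935, 0.186]
ee_rot: [-0.001, 0.125, 0.992, 0.0]
ft_force: [1.8, 0.5, 0.4]
width: 0.0821
grip_force: 0.0
```

Call:
send_rows(moves=[{"grip":0.8,"delta_pos":[20,37,0],"dr":[0,0,0]},{"grip":0.8,"delta_pos":[20,37,0],"dr":[0,0,0]},{"grip":0.8,"delta_pos":[20,37,0],"dr":[0,0,0]},{"grip":0.8,"delta_pos":[20,37,0],"dr":[0,0,0]},{"grip":0.8,"delta_pos":[20,37,0],"dr":[0,0,0]}])

```text
time_s: 16.4
tcp_pos: [0.4765, 0.1101, 0.1862]
ee_rot: [-0.001, 0.125, 0.992, -0.0]
ft_force: [1.6, 0.4, 0.5]
width: 0.0826
grip_force: 0.0
```

Call:
send_rows(moves=[{"grip":0.8,"delta_pos":[20,37,20],"dr":[0,0,0]},{"grip":0.8,"delta_pos":[20,37,35],"dr":[0,0,0]},{"grip":0.8,"delta_pos":[0,0,35],"dr":[0,0,0]},{"grip":0.8,"delta_pos":[0,0,10],"dr":[0,0,0]}])

```text
time_s: 16.8
tcp_pos: [0.4554, 0.1868, 0.0866]
ee_rot: [-0.003, 0.123, 0.992, -0.002]
ft_force: [-0.3, -1.5, 0.6]
width: 0.0828
grip_force: 0.0
```

Call:
send_rows(moves=[{"grip":0.8,"delta_pos":[0,0,0],"dr":[0,0,0]},{"grip":0.8,"delta_pos":[0,0,0],"dr":[0,0,0]},{"grip":0.8,"delta_pos":[0,0,0],"dr":[0,0,0]}])

```text
time_s: 17.1
tcp_pos: [0.4594, 0.1867, 0.0913]
ee_rot: [0.001, 0.126, 0.992, 0.0]
ft_force: [0.3, -0.3, 0.6]
width: 0.0825
grip_force: 0.0
```

```bash
python3 plan.py 457 192.7 33 165.7; python3 - <<'E'
from meas import *
a=np.radians(-6.6); X=np.array([np.cos(a),np.sin(a)]); Y=np.array([-np.sin(a),np.cos(a)]); O=np.array([634.1,-177.9])
im=snap('top','t3.png'); im2=snap('scene','s3.png')
for r in rects('t3.png',.058,(322,195,430,265)):
    d=np.array(r[1:3])-O; print('unit',np.round(np.r_[r],1),'uv',(d@X).round(1),(d@Y).round(1))
for r in rects('t3.png'): print('spare',np.round(np.r_[r],1))
cv2.imwrite('pics/s3c.png',cv2.resize(im2[130:430,90:540],None,fx=1.7,fy=1.7,interpolation=cv2.INTER_CUBIC))
E
```

```text
t17.1 tcp [459.4 186.7  91.3] yaw 165.6 w 82.5 gf 0.0 F [ 0.3 -0.3  0.6] q7 0.37
turn [ 0.001  0.002 -0.002] shift [ 3.8  5.2 58.3]
unit [ 371.2  242.   511.2 -163.    61.2   50.3   -6.6] uv -123.8 0.7
unit [ 403.6  218.9  571.7 -251.2   61.3   49.3   -6.9] uv -53.6 -80.0
unit [342.7 213.3 589.5 -90.1  61.2  50.7  -6.5] uv -54.4 82.1
spare [155.7 223.  575.4 409.8  61.5  50.   -4.6]
```

View pics/s3c.png

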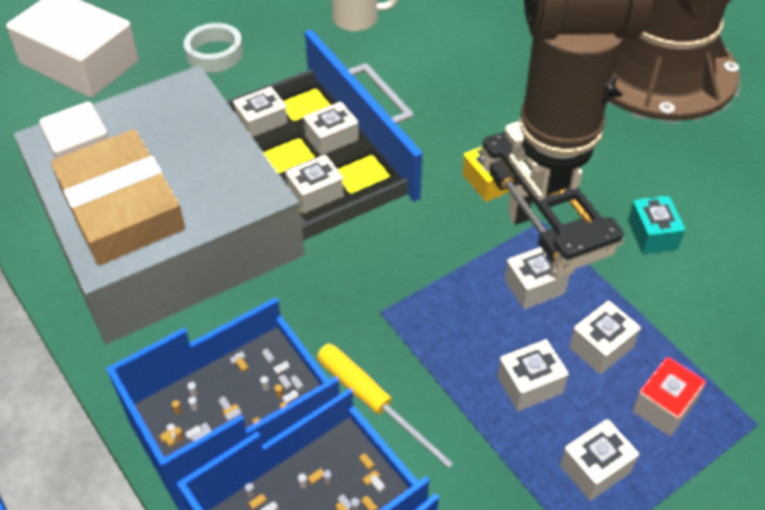

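The crop shows the housing seated in pocket 6 at (262,105), level with the two earlier units. The gripper is over the near spare at (540,265). Continuing the pick.

Call:
send_rows(moves=[{"grip":0.8,"delta_pos":[2,2.7,5],"dr":[0,0,0]},{"grip":0.8,"delta_pos":[1.8,2.5,15],"dr":[0,0,0]},{"grip":0.8,"delta_pos":[0,0,20],"dr":[0,0,0]},{"grip":0.8,"delta_pos":[0,0,12],"dr":[0,0,0]},{"grip":0.8,"delta_pos":[0,0,5],"dr":[0,0,0]}])

```text
time_s: 17.7
tcp_pos: [0.4554, 0.1928, 0.032]
ee_rot: [-0.001, 0.125, 0.992, -0.0]
ft_force: [-0.0, -0.1, 0.4]
width: 0.0827
grip_force: 0.0
```

Call:
send_rows(moves=[{"grip":0.8,"delta_pos":[0,0,0],"dr":[0,0,0]},{"grip":0.8,"delta_pos":[0,0,0],"dr":[0,0,0]},{"grip":0.8,"delta_pos":[0,0,0],"dr":[0,0,0]}])

```text
time_s: 18.0
tcp_pos: [0.4564, 0.1934, 0.0337]
ee_rot: [0.0, 0.125, 0.992, 0.0]
ft_force: [0.7, -0.5, 0.9]
width: 0.0827
grip_force: 0.0
```

```bash
python3 plan.py 457 192.7 33 165.7
```

```text
t18.0 tcp [456.4 193.4  33.7] yaw 165.7 w 82.7 gf 0.0 F [ 0.7 -0.5  0.9] q7 0.27
turn [ 0.001  0.001 -0.   ] shift [-0.8 -0.6  0.7]
```

Call:
send_rows(moves=[{"grip":-1,"delta_pos":[0,0,0.7],"dr":[0,0,0]},{"grip":-1,"delta_pos":[0,0,0],"dr":[0,0,0]},{"grip":-1,"delta_pos":[0,0,0],"dr":[0,0,0]},{"grip":-1,"delta_pos":[0,0,0],"dr":[0,0,0]},{"grip":-1,"delta_pos":[0,0,0],"dr":[0,0,0]}])

```text
time_s: 18.5
tcp_pos: [0.4559, 0.1929, 0.0323]
ee_rot: [-0.0, 0.125, 0.992, -0.0]
ft_force: [-0.9, -2.0, 1.6]
width: 0.0494
grip_force: 40.0
```

Call:
send_rows(moves=[{"grip":-1,"delta_pos":[0,0,-10],"dr":[0,0,0]},{"grip":-1,"delta_pos":[0,0,-20],"dr":[0,0,0]},{"grip":-1,"delta_pos":[0,0,-30],"dr":[0,0,0]},{"grip":-1,"delta_pos":[0,0,-40],"dr":[0,0,0]},{"grip":-1,"delta_pos":[0,0,-40],"dr":[0,0,0]}])

```text
time_s: 19.0
tcp_pos: [0.4552, 0.1932, 0.174]
ee_rot: [-0.001, 0.124, 0.992, -0.0]
ft_force: [1.8, 0.7, -2.2]
width: 0.0498
grip_force: 40.0
```

Call:
send_rows(moves=[{"grip":-1,"delta_pos":[0,0,-15],"dr":[0,0,0]},{"grip":-1,"delta_pos":[0,0,-5],"dr":[0,0,0]},{"grip":-1,"delta_pos":[0,0,0],"dr":[0,0,0]}])

```text
time_s: 19.3
tcp_pos: [0.4559, 0.193, 0.1927]
ee_rot: [0.0, 0.125, 0.992, 0.0]
ft_force: [0.2, -0.6, -1.9]
width: 0.0498
grip_force: 40.0
```

```bash
python3 plan.py 581.3 -171.8 190 173.4
```

```text
t19.3 tcp [455.9 193.  192.7] yaw 165.7 w 49.8 gf 40.0 F [ 0.2 -0.6 -1.9] q7 0.49
turn [ 0.     0.001 -0.135] shift [-166.5 -348.     2.7]
```

Call:
send_rows(moves=[{"grip":-1,"delta_pos":[0,0,0],"dr":[0,0,-0.135]},{"grip":-1,"delta_pos":[-10,-21,0],"dr":[0,0,0]},{"grip":-1,"delta_pos":[-18,-38,0],"dr":[0,0,0]},{"grip":-1,"delta_pos":[-18,-38,0],"dr":[0,0,0]},{"grip":-1,"delta_pos":[-18,-38,0],"dr":[0,0,0]}])

```text
time_s: 19.8
tcp_pos: [0.5034, 0.0501, 0.1908]
ee_rot: [-0.001, 0.057, 0.998, -0.0]
ft_force: [0.8, 0.2, -1.5]
width: 0.0496
grip_force: 40.0
```

Call:
send_rows(moves=[{"grip":-1,"delta_pos":[-18,-38,0],"dr":[0,0,0]},{"grip":-1,"delta_pos":[-18,-38,0],"dr":[0,0,0]},{"grip":-1,"delta_pos":[-18,-38,0],"dr":[0,0,0]},{"grip":-1,"delta_pos":[-18,-38,0],"dr":[0,0,0]},{"grip":-1,"delta_pos":[-18,-38,0],"dr":[0,0,0]}])

```text
time_s: 20.3
tcp_pos: [0.571, -0.149, 0.1904]
ee_rot: [-0.001, 0.057, 0.998, 0.0]
ft_force: [-0.1, 0.8, -2.2]
width: 0.05
grip_force: 40.0
```

Call:
send_rows(moves=[{"grip":-1,"delta_pos":[-12,-23,0],"dr":[0,0,0]},{"grip":-1,"delta_pos":[0,0,15],"dr":[0,0,0]},{"grip":-1,"delta_pos":[0,0,30],"dr":[0,0,0]},{"grip":-1,"delta_pos":[0,0,25],"dr":[0,0,0]},{"grip":-1,"delta_pos":[0,0,20],"dr":[0,0,0]}])

```text
time_s: 20.8
tcp_pos: [0.579, -0.1704, 0.0988]
ee_rot: [-0.002, 0.057, 0.998, 0.001]
ft_force: [0.4, -0.5, -1.6]
width: 0.0502
grip_force: 40.0
```

Call:
send_rows(moves=[{"grip":-1,"delta_pos":[0,0,10],"dr":[0,0,0]},{"grip":-1,"delta_pos":[0,0,5],"dr":[0,0,0]},{"grip":-1,"delta_pos":[0,0,0],"dr":[0,0,0]},{"grip":-1,"delta_pos":[0,0,0],"dr":[0,0,0]},{"grip":-1,"delta_pos":[0,0,0],"dr":[0,0,0]}])

```text
time_s: 21.3
tcp_pos: [0.5816, -0.1716, 0.0883]
ee_rot: [0.001, 0.057, 0.998, -0.0]
ft_force: [0.6, 0.2, -1.1]
width: 0.0499
grip_force: 40.0
```

```bash
python3 plan.py 581.3 -171.8 47 173.4
```

```text
t21.3 tcp [ 581.6 -171.6   88.3] yaw 173.4 w 49.9 gf 40.0 F [ 0.6  0.2 -1.1] q7 1.23
turn [-0.     0.002  0.   ] shift [ 0.2 -0.2 41.3]
```

Call:
send_rows(moves=[{"grip":-1,"delta_pos":[0,0,6],"dr":[0,0,0]},{"grip":-1,"delta_pos":[0,0,10],"dr":[0,0,0]},{"grip":-1,"delta_pos":[0,0,8],"dr":[0,0,0]},{"grip":-1,"delta_pos":[0,0,0],"dr":[0,0,0]},{"grip":-1,"delta_pos":[0,0,0],"dr":[0,0,0]}])

```text
time_s: 21.8
tcp_pos: [0.5807, -0.1715, 0.0628]
ee_rot: [-0.0, 0.057, 0.998, 0.0]
ft_force: [-0.5, -0.7, -0.8]
width: 0.0497
grip_force: 40.0
```

Call:
send_rows(moves=[{"grip":-1,"delta_pos":[0,0,4],"dr":[0,0,0]},{"grip":-1,"delta_pos":[0,0,4],"dr":[0,0,0]},{"grip":-1,"delta_pos":[0,0,4],"dr":[0,0,0]},{"grip":-1,"delta_pos":[0,0,4],"dr":[0,0,0]},{"grip":-1,"delta_pos":[0,0,0],"dr":[0,0,0]}])

```text
time_s: 22.3
tcp_pos: [0.5807, -0.1715, 0.0468]
ee_rot: [-0.0, 0.057, 0.998, 0.0]
ft_force: [-0.9, 0.9, -2.0]
width: 0.0496
grip_force: 40.0
```

```bash
python3 plan.py 581.3 -171.8 47 173.4
```

```text
t22.3 tcp [ 580.7 -171.5   46.8] yaw 173.4 w 49.6 gf 40.0 F [-0.9  0.9 -2. ] q7 1.20
turn [ 0.    -0.001  0.   ] shift [-0.6 -0.2 -0.2]
```

Call:
send_rows(moves=[{"grip":-1,"delta_pos":[0,0,0.5],"dr":[0,0,0]},{"grip":0.26,"delta_pos":[0,0,0],"dr":[0,0,0]},{"grip":0.26,"delta_pos":[0,0,0],"dr":[0,0,0]},{"grip":0.26,"delta_pos":[0,0,0],"dr":[0,0,0]},{"grip":0.26,"delta_pos":[0,0,-5],"dr":[0,0,0]}])

```text
time_s: 22.8
tcp_pos: [0.5806, -0.1716, 0.0516]
ee_rot: [-0.0, 0.057, 0.998, 0.0]
ft_force: [-0.1, 0.0, -0.1]
width: 0.0576
grip_force: 0.0
```

Call:
send_rows(moves=[{"grip":0.26,"delta_pos":[0,0,-15],"dr":[0,0,0]},{"grip":0.26,"delta_pos":[0,0,-35],"dr":[0,0,0]},{"grip":0.8,"delta_pos":[0,0,-45],"dr":[0,0,0]},{"grip":0.8,"delta_pos":[0,0,-40],"dr":[0,0,0]},{"grip":0.8,"delta_pos":[0,0,0],"dr":[0,0,0]}])

```text
time_s: 23.3
tcp_pos: [0.5843, -0.1711, 0.1941]
ee_rot: [0.005, 0.057, 0.998, -0.001]
ft_force: [0.2, 0.5, -0.1]
width: 0.0774
grip_force: 0.0
```

Call:
send_rows(moves=[{"grip":0.8,"delta_pos":[0,0,0],"dr":[0,0,0]}])

```text
time_s: 23.4
tcp_pos: [0.5816, -0.1717, 0.1888]
ee_rot: [0.001, 0.057, 0.998, -0.0]
ft_force: [-1.2, -0.6, -0.1]
width: 0.0817
grip_force: 0.0
```

```bash
python3 plan.py 558.7 290.8 190 165.3; python3 - <<'E'
from meas import *
snap('top','t4.png')
for r in rects('t4.png'): print('spare',np.round(np.r_[r],1))
E
```

```text
t23.4 tcp [ 581.6 -171.7  188.8] yaw 173.4 w 81.7 gf 0.0 F [-1.2 -0.6 -0.1] q7 1.31
turn [-0.001  0.003  0.142] shift [139.5 441.5  -1.2]
spare [193.  266.6 456.9 306.3  61.5  47.8   1.6]
spare [199.9 228.9 558.7 290.8  61.8  51.4 -14.4]
spare [156.1 223.5 575.2 409.8  61.9  50.   -4.6]
```

Call:
send_rows(moves=[{"grip":0.8,"delta_pos":[0,0,0],"dr":[0,0,0.14]},{"grip":0.8,"delta_pos":[12,38,0],"dr":[0,0,0]},{"grip":0.8,"delta_pos":[13,41,0],"dr":[0,0,0]},{"grip":0.8,"delta_pos":[13,41,0],"dr":[0,0,0]},{"grip":0.8,"delta_pos":[13,41,0],"dr":[0,0,0]}])

```text
time_s: 23.95
tcp_pos: [0.571, -0.0017, 0.1855]
ee_rot: [-0.001, 0.127, 0.992, -0.0]
ft_force: [0.5, -0.2, -0.3]
width: 0.0824
grip_force: 0.0
```

Call:
send_rows(moves=[{"grip":0.8,"delta_pos":[13,41,0],"dr":[0,0,0]},{"grip":0.8,"delta_pos":[13,41,0],"dr":[0,0,0]},{"grip":0.8,"delta_pos":[13,41,0],"dr":[0,0,0]},{"grip":0.8,"delta_pos":[13,41,0],"dr":[0,0,0]},{"grip":0.8,"delta_pos":[13,41,0],"dr":[0,0,0]}])

```text
time_s: 24.45
tcp_pos: [0.5599, 0.213, 0.1854]
ee_rot: [-0.001, 0.127, 0.992, -0.001]
ft_force: [0.9, -0.7, 0.3]
width: 0.0827
grip_force: 0.0
```

Call:
send_rows(moves=[{"grip":0.8,"delta_pos":[13,41,0],"dr":[0,0,0]},{"grip":0.8,"delta_pos":[11,36,20],"dr":[0,0,0]},{"grip":0.8,"delta_pos":[0,0,35],"dr":[0,0,0]},{"grip":0.8,"delta_pos":[0,0,30],"dr":[0,0,0]},{"grip":0.8,"delta_pos":[0,0,10],"dr":[0,0,0]}])

```text
time_s: 24.95
tcp_pos: [0.5547, 0.2908, 0.0873]
ee_rot: [-0.003, 0.127, 0.992, -0.002]
ft_force: [0.1, -0.7, -0.3]
width: 0.0826
grip_force: 0.0
```

Call:
send_rows(moves=[{"grip":0.8,"delta_pos":[0,0,5],"dr":[0,0,0]},{"grip":0.8,"delta_pos":[0,0,0],"dr":[0,0,0]},{"grip":0.8,"delta_pos":[0,0,0],"dr":[0,0,0]},{"grip":0.8,"delta_pos":[0,0,0],"dr":[0,0,0]}])

```text
time_s: 25.35
tcp_pos: [0.5579, 0.2927, 0.0882]
ee_rot: [0.001, 0.127, 0.992, 0.001]
ft_force: [0.6, -0.5, -0.6]
width: 0.0827
grip_force: 0.0
```

```bash
python3 plan.py 558.7 290.8 33 165.4; python3 - <<'E'
from meas import *
snap('top','t5.png'); snap('scene','s5.png')
a=np.radians(-6.6); X=np.array([np.cos(a),np.sin(a)]); Y=np.array([-np.sin(a),np.cos(a)]); O=np.array([634.1,-177.9])
for r in rects('t5.png',.058,(322,195,430,265)):
    d=np.array(r[1:3])-O; print('unit',np.round(np.r_[r],1),'uv',(d@X).round(1),(d@Y).round(1))
E
```

```text
t25.4 tcp [557.9 292.7  88.2] yaw 165.4 w 82.7 gf 0.0 F [ 0.6 -0.5 -0.6] q7 0.33
turn [ 0.001  0.002 -0.   ] shift [-1.3 -1.6 55.2]
unit [ 371.1  242.   511.3 -162.9   61.5   50.1   -6.6] uv -123.7 0.8
unit [ 403.6  218.9  571.7 -251.2   61.3   49.3   -6.9] uv -53.6 -80.0
unit [ 372.6  215.5  582.4 -169.    62.2   50.2   -2.4] uv -52.3 2.9
unit [342.7 213.3 589.5 -90.1  61.2  50.7  -6.5] uv -54.4 82.1
```

```bash
python3 - <<'E'
from h import *
a=load('t5.png')[190:270,310:440]; b=load('s5.png')[160:280,200:350]
a=cv2.resize(a,(780,480) and (650,400),interpolation=cv2.INTER_CUBIC)[:, :400]; 
A=cv2.resize(load('t5.png')[195:265,318:418],(400,280),interpolation=cv2.INTER_CUBIC)
B=cv2.resize(b,(400,320),interpolation=cv2.INTER_CUBIC)
cv2.imwrite('pics/m5.png',np.vstack([A,B]))
E
```

```text
(no output)
```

View pics/m5.png

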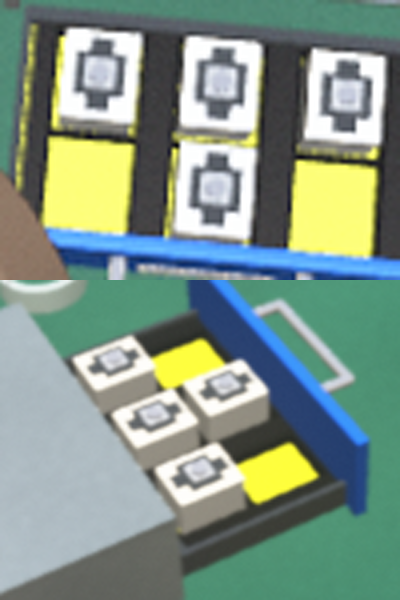

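All four housings sit flat at equal height: the upper tile has pockets 4, 5, 6 at (98,75), (218,85), (345,95) and 2 at (213,190). Pockets 1 and 3 are still yellow. Continuing with the third pick.

Call:
send_rows(moves=[{"grip":0.8,"delta_pos":[-1,-1.6,5],"dr":[0,0,0]},{"grip":0.8,"delta_pos":[0,0,15],"dr":[0,0,0]},{"grip":0.8,"delta_pos":[0,0,18],"dr":[0,0,0]},{"grip":0.8,"delta_pos":[0,0,12],"dr":[0,0,0]},{"grip":0.8,"delta_pos":[0,0,5],"dr":[0,0,0]}])

```text
time_s: 25.95
tcp_pos: [0.5568, 0.2899, 0.0296]
ee_rot: [-0.001, 0.127, 0.992, -0.001]
ft_force: [0.2, -1.2, -0.2]
width: 0.0827
grip_force: 0.0
```

Call:
send_rows(moves=[{"grip":0.8,"delta_pos":[0,0,0],"dr":[0,0,0]},{"grip":0.8,"delta_pos":[0,0,0],"dr":[0,0,0]},{"grip":0.8,"delta_pos":[0,0,0],"dr":[0,0,0]}])

```text
time_s: 26.25
tcp_pos: [0.5581, 0.291, 0.0325]
ee_rot: [0.0, 0.127, 0.992, 0.0]
ft_force: [0.5, 0.0, 0.3]
width: 0.0825
grip_force: 0.0
```

```bash
python3 plan.py 558.7 290.8 33 165.4
```

```text
t26.2 tcp [558.1 291.   32.5] yaw 165.4 w 82.5 gf 0.0 F [0.5 0.  0.3] q7 0.29
turn [ 0.001  0.001 -0.   ] shift [-0.7  0.  -0.5]
```

Call:
send_rows(moves=[{"grip":-1,"delta_pos":[-0.5,0,0],"dr":[0,0,0]},{"grip":-1,"delta_pos":[0,0,0],"dr":[0,0,0]},{"grip":-1,"delta_pos":[0,0,0],"dr":[0,0,0]},{"grip":-1,"delta_pos":[0,0,0],"dr":[0,0,0]},{"grip":-1,"delta_pos":[0,0,0],"dr":[0,0,0]}])

```text
time_s: 26.75
tcp_pos: [0.5582, 0.2904, 0.0319]
ee_rot: [0.0, 0.127, 0.992, -0.0]
ft_force: [-0.6, -1.0, 1.3]
width: 0.0496
grip_force: 40.0
```

Call:
send_rows(moves=[{"grip":-1,"delta_pos":[0,0,-10],"dr":[0,0,0]},{"grip":-1,"delta_pos":[0,0,-20],"dr":[0,0,0]},{"grip":-1,"delta_pos":[0,0,-30],"dr":[0,0,0]},{"grip":-1,"delta_pos":[0,0,-40],"dr":[0,0,0]},{"grip":-1,"delta_pos":[0,0,-40],"dr":[0,0,0]}])

```text
time_s: 27.25
tcp_pos: [0.5576, 0.2904, 0.1734]
ee_rot: [-0.0, 0.127, 0.992, -0.0]
ft_force: [0.7, -0.0, -2.8]
width: 0.0499
grip_force: 40.0
```

Call:
send_rows(moves=[{"grip":-1,"delta_pos":[0,0,-15],"dr":[0,0,0]},{"grip":-1,"delta_pos":[0,0,-5],"dr":[0,0,0]},{"grip":-1,"delta_pos":[0,0,0],"dr":[0,0,0]}])

```text
time_s: 27.55
tcp_pos: [0.5581, 0.2902, 0.1915]
ee_rot: [-0.0, 0.127, 0.992, -0.0]
ft_force: [-0.4, -0.3, -1.7]
width: 0.0496
grip_force: 40.0
```

```bash
python3 plan.py 501.4 -246.1 190 173.4
```

```text
t27.6 tcp [558.1 290.2 191.5] yaw 165.4 w 49.6 gf 40.0 F [-0.4 -0.3 -1.7] q7 0.41
turn [-0.    0.   -0.14] shift [  -5.3 -539.2    1.5]
```

Call:
send_rows(moves=[{"grip":-1,"delta_pos":[0,0,0],"dr":[0,0,-0.14]},{"grip":-1,"delta_pos":[0,-20,0],"dr":[0,0,0]},{"grip":-1,"delta_pos":[-1,-43,0],"dr":[0,0,0]},{"grip":-1,"delta_pos":[-1,-43,0],"dr":[0,0,0]},{"grip":-1,"delta_pos":[-1,-43,0],"dr":[0,0,0]}])

```text
time_s: 28.05
tcp_pos: [0.5427, 0.14, 0.1894]
ee_rot: [-0.002, 0.057, 0.998, -0.001]
ft_force: [2.0, -0.2, -0.8]
width: 0.0497
grip_force: 40.0
```

Call:
send_rows(moves=[{"grip":-1,"delta_pos":[-1,-43,0],"dr":[0,0,0]},{"grip":-1,"delta_pos":[-1,-43,0],"dr":[0,0,0]},{"grip":-1,"delta_pos":[0,-43,0],"dr":[0,0,0]},{"grip":-1,"delta_pos":[0,-43,0],"dr":[0,0,0]},{"grip":-1,"delta_pos":[0,-43,0],"dr":[0,0,0]}])

```text
time_s: 28.55
tcp_pos: [0.5198, -0.0736, 0.1898]
ee_rot: [-0.002, 0.057, 0.998, 0.0]
ft_force: [-0.5, 0.3, -2.1]
width: 0.0497
grip_force: 40.0
```

Call:
send_rows(moves=[{"grip":-1,"delta_pos":[0,-43,0],"dr":[0,0,0]},{"grip":-1,"delta_pos":[0,-43,0],"dr":[0,0,0]},{"grip":-1,"delta_pos":[0,-43,0],"dr":[0,0,0]},{"grip":-1,"delta_pos":[0,-43,0],"dr":[0,0,0]},{"grip":-1,"delta_pos":[0,-3,10],"dr":[0,0,0]}])

```text
time_s: 29.05
tcp_pos: [0.4991, -0.2528, 0.1799]
ee_rot: [-0.001, 0.062, 0.998, -0.001]
ft_force: [0.2, 1.0, -2.9]
width: 0.0495
grip_force: 40.0
```

Call:
send_rows(moves=[{"grip":-1,"delta_pos":[0,0,20],"dr":[0,0,0]},{"grip":-1,"delta_pos":[0,0,30],"dr":[0,0,0]},{"grip":-1,"delta_pos":[0,0,20],"dr":[0,0,0]},{"grip":-1,"delta_pos":[0,0,10],"dr":[0,0,0]},{"grip":-1,"delta_pos":[0,0,5],"dr":[0,0,0]}])

```text
time_s: 29.55
tcp_pos: [0.5003, -0.2448, 0.0949]
ee_rot: [-0.001, 0.057, 0.998, 0.001]
ft_force: [0.1, -0.1, -0.5]
width: 0.0498
grip_force: 40.0
```

Call:
send_rows(moves=[{"grip":-1,"delta_pos":[0,0,0],"dr":[0,0,0]},{"grip":-1,"delta_pos":[0,0,0],"dr":[0,0,0]},{"grip":-1,"delta_pos":[0,0,0],"dr":[0,0,0]}])

```text
time_s: 29.85
tcp_pos: [0.502, -0.2457, 0.0977]
ee_rot: [0.001, 0.057, 0.998, -0.0]
ft_force: [0.6, -0.2, -2.1]
width: 0.0493
grip_force: 40.0
```

```bash
python3 plan.py 501.4 -246.1 47 173.4
```

```text
t29.9 tcp [ 502.  -245.7   97.7] yaw 173.4 w 49.3 gf 40.0 F [ 0.6 -0.2 -2.1] q7 1.39
turn [-0.001  0.001  0.   ] shift [ 0.6 -0.5 50.7]
```

Call:
send_rows(moves=[{"grip":-1,"delta_pos":[0.5,-0.5,10],"dr":[0,0,0]},{"grip":-1,"delta_pos":[0,0,14],"dr":[0,0,0]},{"grip":-1,"delta_pos":[0,0,9],"dr":[0,0,0]},{"grip":-1,"delta_pos":[0,0,0],"dr":[0,0,0]},{"grip":-1,"delta_pos":[0,0,0],"dr":[0,0,0]}])

```text
time_s: 30.35
tcp_pos: [0.5007, -0.2457, 0.0634]
ee_rot: [-0.0, 0.057, 0.998, 0.0]
ft_force: [0.8, 0.4, -1.3]
width: 0.0496
grip_force: 40.0
```

Call:
send_rows(moves=[{"grip":-1,"delta_pos":[0,0,5],"dr":[0,0,0]},{"grip":-1,"delta_pos":[0,0,4],"dr":[0,0,0]},{"grip":-1,"delta_pos":[0,0,4],"dr":[0,0,0]},{"grip":-1,"delta_pos":[0,0,4],"dr":[0,0,0]},{"grip":-1,"delta_pos":[0,0,0],"dr":[0,0,0]}])

```text
time_s: 30.85
tcp_pos: [0.5004, -0.2459, 0.0462]
ee_rot: [-0.0, 0.057, 0.998, 0.0]
ft_force: [0.7, 0.9, -1.6]
width: 0.0494
grip_force: 40.0
```

```bash
python3 plan.py 501.4 -246.1 47 173.4
```

```text
t30.9 tcp [ 500.4 -245.9   46.2] yaw 173.4 w 49.4 gf 40.0 F [ 0.7  0.9 -1.6] q7 1.34
turn [ 0.    -0.001  0.   ] shift [-1.  -0.1 -0.8]
```

Released at floor height next, then on to the last spare at (575,410).

Call:
send_rows(moves=[{"grip":0.24,"delta_pos":[0,0,0],"dr":[0,0,0]},{"grip":0.24,"delta_pos":[0,0,0],"dr":[0,0,0]},{"grip":0.24,"delta_pos":[0,0,0],"dr":[0,0,0]},{"grip":0.24,"delta_pos":[0,0,0],"dr":[0,0,0]},{"grip":0.24,"delta_pos":[0,0,-5],"dr":[0,0,0]}])

```text
time_s: 31.35
tcp_pos: [0.5005, -0.2459, 0.0516]
ee_rot: [-0.0, 0.057, 0.998, 0.0]
ft_force: [-0.9, -1.0, -0.3]
width: 0.0568
grip_force: 0.0
```

Call:
send_rows(moves=[{"grip":0.24,"delta_pos":[0,0,-15],"dr":[0,0,0]},{"grip":0.24,"delta_pos":[0,0,-35],"dr":[0,0,0]},{"grip":0.8,"delta_pos":[0,0,-45],"dr":[0,0,0]},{"grip":0.8,"delta_pos":[0,0,-40],"dr":[0,0,0]},{"grip":0.8,"delta_pos":[0,0,0],"dr":[0,0,0]}])

```text
time_s: 31.85
tcp_pos: [0.5041, -0.2462, 0.1936]
ee_rot: [0.005, 0.057, 0.998, -0.002]
ft_force: [0.2, 0.3, 0.3]
width: 0.0764
grip_force: 0.0
```

Call:
send_rows(moves=[{"grip":0.8,"delta_pos":[0,0,0],"dr":[0,0,0]},{"grip":0.8,"delta_pos":[0,0,0],"dr":[0,0,0]}])

```text
time_s: 32.05
tcp_pos: [0.5002, -0.246, 0.1865]
ee_rot: [-0.001, 0.057, 0.998, -0.0]
ft_force: [-0.3, -0.7, 0.6]
width: 0.0824
grip_force: 0.0
```

```bash
python3 plan.py 575.2 409.8 190 175.4; python3 - <<'E'
from meas import *
snap('top','t6.png')
for r in rects('t6.png'): print('spare',np.round(np.r_[r],1))
E
```

```text
t32.0 tcp [ 500.2 -246.   186.5] yaw 173.4 w 82.4 gf 0.0 F [-0.3 -0.7  0.6] q7 1.48
turn [-0.    -0.001 -0.035] shift [-22.2 659.7  -3.5]
spare [193.  266.6 456.9 306.3  61.5  47.8   1.6]
spare [156.1 223.5 575.2 409.8  61.9  50.   -4.6]
```

Call:
send_rows(moves=[{"grip":0.8,"delta_pos":[0,0,0],"dr":[0,0,-0.035]},{"grip":0.8,"delta_pos":[-1.5,44,0],"dr":[0,0,0]},{"grip":0.8,"delta_pos":[-1.5,44,0],"dr":[0,0,0]},{"grip":0.8,"delta_pos":[-1.5,44,0],"dr":[0,0,0]},{"grip":0.8,"delta_pos":[-1.5,44,0],"dr":[0,0,0]}])

```text
time_s: 32.6
tcp_pos: [0.5201, -0.0694, 0.1857]
ee_rot: [-0.001, 0.04, 0.999, 0.0]
ft_force: [0.6, 0.1, -0.0]
width: 0.0826
grip_force: 0.0
```

Call:
send_rows(moves=[{"grip":0.8,"delta_pos":[-1.5,44,0],"dr":[0,0,0]},{"grip":0.8,"delta_pos":[-1.5,44,0],"dr":[0,0,0]},{"grip":0.8,"delta_pos":[-1.5,44,0],"dr":[0,0,0]},{"grip":0.8,"delta_pos":[-1.5,44,0],"dr":[0,0,0]},{"grip":0.8,"delta_pos":[-1.5,44,0],"dr":[0,0,0]}])

```text
time_s: 33.1
tcp_pos: [0.5452, 0.1491, 0.1856]
ee_rot: [-0.001, 0.04, 0.999, -0.0]
ft_force: [0.3, -0.4, 0.4]
width: 0.0826
grip_force: 0.0
```

Call:
send_rows(moves=[{"grip":0.8,"delta_pos":[-1.5,44,0],"dr":[0,0,0]},{"grip":0.8,"delta_pos":[-1.5,44,0],"dr":[0,0,0]},{"grip":0.8,"delta_pos":[-1.5,44,0],"dr":[0,0,0]},{"grip":0.8,"delta_pos":[-1.5,44,0],"dr":[0,0,0]},{"grip":0.8,"delta_pos":[-1.5,44,0],"dr":[0,0,0]}])

```text
time_s: 33.6
tcp_pos: [0.5704, 0.3677, 0.1851]
ee_rot: [-0.001, 0.04, 0.999, -0.001]
ft_force: [0.2, -0.1, -0.4]
width: 0.0827
grip_force: 0.0
```

Call:
send_rows(moves=[{"grip":0.8,"delta_pos":[-1,43,0],"dr":[0,0,0]},{"grip":0.8,"delta_pos":[0,0,20],"dr":[0,0,0]},{"grip":0.8,"delta_pos":[0,0,35],"dr":[0,0,0]},{"grip":0.8,"delta_pos":[0,0,30],"dr":[0,0,0]},{"grip":0.8,"delta_pos":[0,0,10],"dr":[0,0,0]}])

```text
time_s: 34.1
tcp_pos: [0.5734, 0.4072, 0.0867]
ee_rot: [-0.003, 0.04, 0.999, -0.003]
ft_force: [0.3, -0.1, -0.1]
width: 0.0827
grip_force: 0.0
```

Call:
send_rows(moves=[{"grip":0.8,"delta_pos":[0,0,0],"dr":[0,0,0]},{"grip":0.8,"delta_pos":[0,0,0],"dr":[0,0,0]},{"grip":0.8,"delta_pos":[0,0,0],"dr":[0,0,0]}])

```text
time_s: 34.4
tcp_pos: [0.576, 0.41, 0.0936]
ee_rot: [0.001, 0.04, 0.999, 0.001]
ft_force: [0.2, 0.4, 0.5]
width: 0.0827
grip_force: 0.0
```

```bash
python3 plan.py 575.2 409.8 33 175.4; python3 - <<'E'
from meas import *
snap('top','t7.png'); snap('scene','s7.png')
a=np.radians(-6.6); X=np.array([np.cos(a),np.sin(a)]); Y=np.array([-np.sin(a),np.cos(a)]); O=np.array([634.1,-177.9])
for r in rects('t7.png',.058,(322,195,430,265)):
    d=np.array(r[1:3])-O; print('unit',np.round(np.r_[r],1),'uv',(d@X).round(1),(d@Y).round(1))
print(proj('scene',[[.5752,.4098,.044]]))
E
```

```text
t34.4 tcp [576.  410.   93.6] yaw 175.4 w 82.7 gf 0.0 F [0.2 0.4 0.5] q7 0.40
turn [0.002 0.002 0.   ] shift [ 0.8 -0.2 60.6]
unit [ 401.9  245.3  501.3 -243.    61.5   49.1   -6.6] uv -124.4 -80.0
unit [ 371.2  242.   511.3 -163.1   61.4   50.3   -6.4] uv -123.7 0.6
unit [ 403.7  219.   571.5 -251.2   61.4   49.1   -6.4] uv -53.8 -80.0
unit [ 372.6  215.5  582.1 -169.5   61.3   50.7   -6. ] uv -52.6 2.3
unit [342.7 213.3 589.5 -90.2  61.2  50.4  -6.5] uv -54.4 82.0
[[444.61100923 393.8472481 ]]
```

View pics/s7.png

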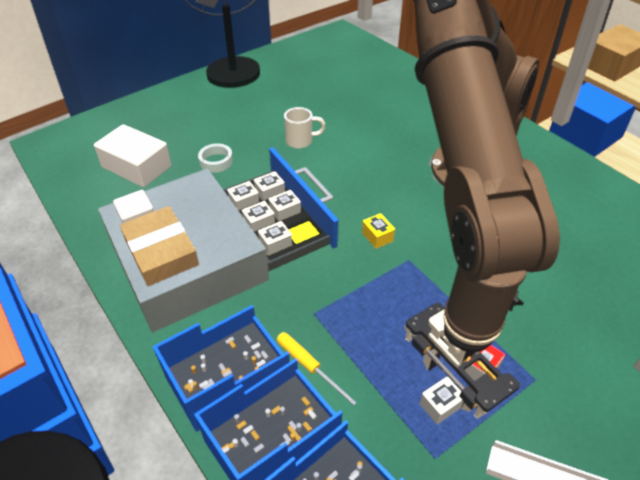

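Five pockets are filled and level, with only pocket 1 still yellow at (303,233). The last spare sits under the gripper at (443,396), as predicted. Picking it.

Call:
send_rows(moves=[{"grip":0.8,"delta_pos":[0.5,0,10],"dr":[0,0,0]},{"grip":0.8,"delta_pos":[0,0,15],"dr":[0,0,0]},{"grip":0.8,"delta_pos":[0,0,18],"dr":[0,0,0]},{"grip":0.8,"delta_pos":[0,0,12],"dr":[0,0,0]},{"grip":0.8,"delta_pos":[0,0,5],"dr":[0,0,0]}])

```text
time_s: 35.0
tcp_pos: [0.5739, 0.4082, 0.029]
ee_rot: [-0.001, 0.04, 0.999, -0.001]
ft_force: [0.9, 0.6, 0.3]
width: 0.0826
grip_force: 0.0
```

Call:
send_rows(moves=[{"grip":0.8,"delta_pos":[0,0,0],"dr":[0,0,0]},{"grip":0.8,"delta_pos":[0,0,0],"dr":[0,0,0]},{"grip":0.8,"delta_pos":[0,0,0],"dr":[0,0,0]}])

```text
time_s: 35.3
tcp_pos: [0.5752, 0.4096, 0.0325]
ee_rot: [0.0, 0.04, 0.999, 0.0]
ft_force: [-0.1, 0.6, -0.4]
width: 0.0826
grip_force: 0.0
```

```bash
python3 plan.py 575.2 409.8 33 175.4
```

```text
t35.3 tcp [575.2 409.6  32.5] yaw 175.4 w 82.6 gf 0.0 F [-0.1  0.6 -0.4] q7 0.36
turn [0.001 0.001 0.   ] shift [ 0.   0.2 -0.5]
```

Call:
send_rows(moves=[{"grip":-1,"delta_pos":[0,0,0],"dr":[0,0,0]},{"grip":-1,"delta_pos":[0,0,0],"dr":[0,0,0]},{"grip":-1,"delta_pos":[0,0,0],"dr":[0,0,0]},{"grip":-1,"delta_pos":[0,0,0],"dr":[0,0,0]},{"grip":-1,"delta_pos":[0,0,0],"dr":[0,0,0]}])

```text
time_s: 35.8
tcp_pos: [0.5749, 0.409, 0.0319]
ee_rot: [0.0, 0.04, 0.999, -0.0]
ft_force: [-1.4, -0.8, 0.8]
width: 0.05
grip_force: 40.0
```

Call:
send_rows(moves=[{"grip":-1,"delta_pos":[0,0,-10],"dr":[0,0,0]},{"grip":-1,"delta_pos":[0,0,-20],"dr":[0,0,0]},{"grip":-1,"delta_pos":[0,0,-30],"dr":[0,0,0]},{"grip":-1,"delta_pos":[0,0,-40],"dr":[0,0,0]},{"grip":-1,"delta_pos":[0,0,-40],"dr":[0,0,0]}])

```text
time_s: 36.3
tcp_pos: [0.5744, 0.409, 0.1734]
ee_rot: [-0.0, 0.04, 0.999, -0.0]
ft_force: [0.7, 0.4, -1.2]
width: 0.0497
grip_force: 40.0
```

Call:
send_rows(moves=[{"grip":-1,"delta_pos":[0,0,-15],"dr":[0,0,0]},{"grip":-1,"delta_pos":[0,0,-5],"dr":[0,0,0]},{"grip":-1,"delta_pos":[0,0,0],"dr":[0,0,0]}])

```text
time_s: 36.6
tcp_pos: [0.5748, 0.409, 0.1915]
ee_rot: [0.0, 0.04, 0.999, -0.0]
ft_force: [-0.7, 0.4, -3.1]
width: 0.0497
grip_force: 40.0
```

```bash
python3 plan.py 520.4 -81.2 190 173.4
```

```text
t36.6 tcp [574.8 409.  191.5] yaw 175.4 w 49.7 gf 40.0 F [-0.7  0.4 -3.1] q7 0.45
turn [-0.     0.     0.035] shift [  -2.3 -493.2    1.5]
```

Call:
send_rows(moves=[{"grip":-1,"delta_pos":[0,0,0],"dr":[0,0,0.035]},{"grip":-1,"delta_pos":[0,-20,0],"dr":[0,0,0]},{"grip":-1,"delta_pos":[-1,-43,0],"dr":[0,0,0]},{"grip":-1,"delta_pos":[-1,-43,0],"dr":[0,0,0]},{"grip":-1,"delta_pos":[0,-43,0],"dr":[0,0,0]}])

```text
time_s: 37.1
tcp_pos: [0.5586, 0.2586, 0.1892]
ee_rot: [-0.002, 0.057, 0.998, -0.001]
ft_force: [1.2, -0.4, -1.3]
width: 0.05
grip_force: 40.0
```

Call:
send_rows(moves=[{"grip":-1,"delta_pos":[0,-43,0],"dr":[0,0,0]},{"grip":-1,"delta_pos":[0,-43,0],"dr":[0,0,0]},{"grip":-1,"delta_pos":[0,-43,0],"dr":[0,0,0]},{"grip":-1,"delta_pos":[0,-43,0],"dr":[0,0,0]},{"grip":-1,"delta_pos":[0,-43,0],"dr":[0,0,0]}])

```text
time_s: 37.6
tcp_pos: [0.5335, 0.0451, 0.1898]
ee_rot: [-0.002, 0.057, 0.998, -0.0]
ft_force: [1.0, -0.0, -1.2]
width: 0.0498
grip_force: 40.0
```

Call:
send_rows(moves=[{"grip":-1,"delta_pos":[0,-43,0],"dr":[0,0,0]},{"grip":-1,"delta_pos":[0,-43,0],"dr":[0,0,0]},{"grip":-1,"delta_pos":[0,-43,0],"dr":[0,0,0]},{"grip":-1,"delta_pos":[0,0,10],"dr":[0,0,0]},{"grip":-1,"delta_pos":[0,0,20],"dr":[0,0,0]}])

```text
time_s: 38.1
tcp_pos: [0.5198, -0.0829, 0.1606]
ee_rot: [-0.0, 0.06, 0.998, -0.0]
ft_force: [-0.0, 0.8, -2.2]
width: 0.0495
grip_force: 40.0
```

Call:
send_rows(moves=[{"grip":-1,"delta_pos":[0,0,30],"dr":[0,0,0]},{"grip":-1,"delta_pos":[0,0,20],"dr":[0,0,0]},{"grip":-1,"delta_pos":[0,0,10],"dr":[0,0,0]},{"grip":-1,"delta_pos":[0,0,5],"dr":[0,0,0]},{"grip":-1,"delta_pos":[0,0,0],"dr":[0,0,0]}])

```text
time_s: 38.6
tcp_pos: [0.52, -0.0806, 0.0962]
ee_rot: [-0.001, 0.057, 0.998, 0.0]
ft_force: [-0.3, -0.4, -2.4]
width: 0.0497
grip_force: 40.0
```

Call:
send_rows(moves=[{"grip":-1,"delta_pos":[0,0,0],"dr":[0,0,0]},{"grip":-1,"delta_pos":[0,0,0],"dr":[0,0,0]},{"grip":-1,"delta_pos":[0,0,0],"dr":[0,0,0]}])

```text
time_s: 38.9
tcp_pos: [0.5208, -0.0809, 0.0975]
ee_rot: [0.001, 0.057, 0.998, -0.0]
ft_force: [0.9, 1.0, -2.1]
width: 0.05
grip_force: 40.0
```

```bash
python3 plan.py 520.4 -81.2 47 173.4
```

```text
t38.9 tcp [520.8 -80.9  97.5] yaw 173.4 w 50.0 gf 40.0 F [ 0.9  1.  -2.1] q7 1.07
turn [-0.     0.001  0.   ] shift [ 0.3 -0.4 50.5]
```

Call:
send_rows(moves=[{"grip":-1,"delta_pos":[0,-0.4,10],"dr":[0,0,0]},{"grip":-1,"delta_pos":[0,0,14],"dr":[0,0,0]},{"grip":-1,"delta_pos":[0,0,9],"dr":[0,0,0]},{"grip":-1,"delta_pos":[0,0,0],"dr":[0,0,0]},{"grip":-1,"delta_pos":[0,0,0],"dr":[0,0,0]}])

```text
time_s: 39.4
tcp_pos: [0.52, -0.0809, 0.0633]
ee_rot: [-0.001, 0.057, 0.998, 0.0]
ft_force: [0.6, 0.2, -1.9]
width: 0.0499
grip_force: 40.0
```

Call:
send_rows(moves=[{"grip":-1,"delta_pos":[0,0,4],"dr":[0,0,0]},{"grip":-1,"delta_pos":[0,0,4],"dr":[0,0,0]},{"grip":-1,"delta_pos":[0,0,4],"dr":[0,0,0]},{"grip":-1,"delta_pos":[0,0,4],"dr":[0,0,0]},{"grip":-1,"delta_pos":[0,0,0],"dr":[0,0,0]}])

```text
time_s: 39.9
tcp_pos: [0.5199, -0.0812, 0.0472]
ee_rot: [-0.0, 0.057, 0.998, 0.0]
ft_force: [0.2, 0.3, -2.0]
width: 0.0496
grip_force: 40.0
```

```bash
python3 plan.py 520.4 -81.2 47 173.4
```

```text
t39.9 tcp [519.9 -81.2  47.2] yaw 173.4 w 49.6 gf 40.0 F [ 0.2  0.3 -2. ] q7 1.00
turn [-0.    -0.001  0.   ] shift [-0.5  0.   0.2]
```

Call:
send_rows(moves=[{"grip":0.24,"delta_pos":[0,0,0.5],"dr":[0,0,0]},{"grip":0.24,"delta_pos":[0,0,0],"dr":[0,0,0]},{"grip":0.24,"delta_pos":[0,0,0],"dr":[0,0,0]},{"grip":0.24,"delta_pos":[0,0,0],"dr":[0,0,0]},{"grip":0.24,"delta_pos":[0,0,-5],"dr":[0,0,0]}])

```text
time_s: 40.4
tcp_pos: [0.5199, -0.0812, 0.0521]
ee_rot: [-0.0, 0.057, 0.998, -0.0]
ft_force: [0.3, 0.3, -0.1]
width: 0.0567
grip_force: 0.0
```

Call:
send_rows(moves=[{"grip":0.24,"delta_pos":[0,0,-15],"dr":[0,0,0]},{"grip":0.24,"delta_pos":[0,0,-35],"dr":[0,0,0]},{"grip":0.24,"delta_pos":[0,0,-45],"dr":[0,0,0]},{"grip":0.24,"delta_pos":[0,0,-40],"dr":[0,0,0]},{"grip":0.24,"delta_pos":[0,0,0],"dr":[0,0,0.143]}])

```text
time_s: 40.9
tcp_pos: [0.5233, -0.0804, 0.1938]
ee_rot: [0.005, 0.128, 0.992, 0.0]
ft_force: [-0.1, 0.2, -1.4]
width: 0.0567
grip_force: 0.0
```

Call:
send_rows(moves=[{"grip":-0.5,"delta_pos":[0,0,0],"dr":[0,0,0.143]},{"grip":-0.5,"delta_pos":[0,0,0],"dr":[0,0,0.143]},{"grip":-0.5,"delta_pos":[0,0,0],"dr":[0,0,0.143]},{"grip":-0.5,"delta_pos":[0,0,0],"dr":[0,0,0.143]},{"grip":-0.5,"delta_pos":[0,0,0],"dr":[0,0,0.143]}])

```text
time_s: 41.4
tcp_pos: [0.5203, -0.0808, 0.1887]
ee_rot: [0.0, 0.47, 0.883, 0.0]
ft_force: [-0.5, -0.7, 0.8]
width: 0.0246
grip_force: 0.0
```

Call:
send_rows(moves=[{"grip":-0.5,"delta_pos":[0,0,0],"dr":[0,0,0.143]},{"grip":-0.5,"delta_pos":[0,0,0],"dr":[0,0,0.143]},{"grip":-0.5,"delta_pos":[0,0,0],"dr":[0,0,0.143]},{"grip":-0.5,"delta_pos":[0,0,0],"dr":[0,0,0.143]},{"grip":-0.5,"delta_pos":[0,0,0],"dr":[0,0,0.143]}])

```text
time_s: 41.9
tcp_pos: [0.5204, -0.0807, 0.1887]
ee_rot: [0.0, 0.749, 0.663, 0.001]
ft_force: [0.4, 0.1, -0.4]
width: 0.0229
grip_force: 0.0
```

Call:
send_rows(moves=[{"grip":-0.5,"delta_pos":[0,0,0],"dr":[0,0,0]},{"grip":-0.5,"delta_pos":[0,0,0],"dr":[0,0,0]}])

```text
time_s: 42.1
tcp_pos: [0.5204, -0.0809, 0.1882]
ee_rot: [0.0, 0.746, 0.666, 0.0]
ft_force: [-0.5, 0.6, 0.3]
width: 0.023
grip_force: 0.0
```

```bash
python3 plan.py 421.6 -152.7 190 83.4; python3 - <<'E'
from h import *
im=snap('scene','s8.png')
cv2.imwrite('pics/s8c.png',cv2.resize(im[90:330,90:390],None,fx=2.4,fy=2.4,interpolation=cv2.INTER_CUBIC))
E
```

```text
t42.1 tcp [520.4 -80.9 188.2] yaw 83.6 w 23.0 gf 0.0 F [-0.5  0.6  0.3] q7 -0.23
turn [ 0.001 -0.     0.003] shift [-82.7 -89.9  -1.8]
```

View pics/s8c.png

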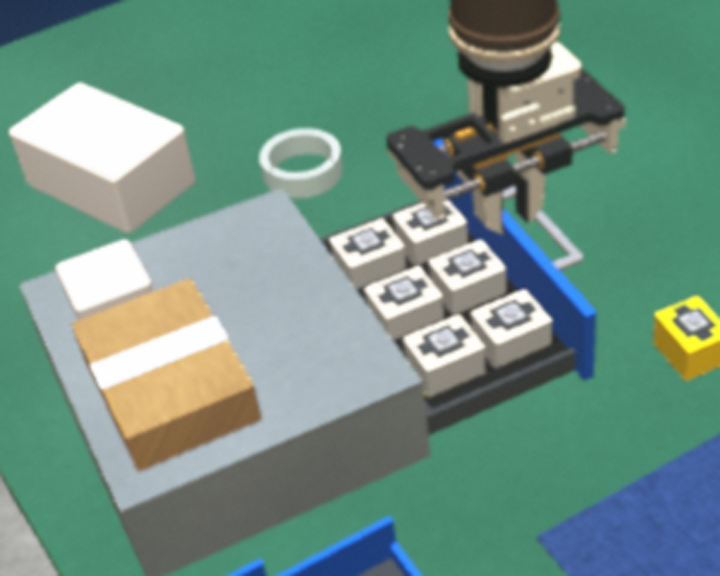

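All six housings are level in their pockets, in crop coordinates at (365,240), (430,215), (403,290), (468,262), (445,345) and (512,315). Now going back to the handle.

Call:
send_rows(moves=[{"grip":-0.5,"delta_pos":[-20,-22,0],"dr":[0,0,0]},{"grip":-0.5,"delta_pos":[-30,-32,0],"dr":[0,0,0]},{"grip":-0.5,"delta_pos":[-22,-24,0],"dr":[0,0,0]},{"grip":-0.5,"delta_pos":[-10.5,-12,0],"dr":[0,0,0]},{"grip":-0.5,"delta_pos":[0,0,0],"dr":[0,0,0]}])

```text
time_s: 42.65
tcp_pos: [0.4193, -0.1542, 0.1875]
ee_rot: [-0.0, 0.747, 0.664, -0.001]
ft_force: [-0.2, -0.6, 0.7]
width: 0.0231
grip_force: 0.0
```

Call:
send_rows(moves=[{"grip":-0.5,"delta_pos":[0,0,20],"dr":[0,0,0]},{"grip":-0.5,"delta_pos":[0,0,30],"dr":[0,0,0]},{"grip":-0.5,"delta_pos":[0,0,20],"dr":[0,0,0]},{"grip":-0.5,"delta_pos":[0,0,5],"dr":[0,0,0]}])

```text
time_s: 43.05
tcp_pos: [0.421, -0.1515, 0.1107]
ee_rot: [-0.001, 0.746, 0.666, -0.0]
ft_force: [-0.5, 0.7, 1.0]
width: 0.0231
grip_force: 0.0
```

Call:
send_rows(moves=[{"grip":-0.5,"delta_pos":[0,0,0],"dr":[0,0,0]},{"grip":-0.5,"delta_pos":[0,0,0],"dr":[0,0,0]},{"grip":-0.5,"delta_pos":[0,0,0],"dr":[0,0,0]}])

```text
time_s: 43.35
tcp_pos: [0.4222, -0.1526, 0.1133]
ee_rot: [0.001, 0.747, 0.665, 0.0]
ft_force: [-0.2, 0.0, -0.3]
width: 0.0229
grip_force: 0.0
```

```bash
python3 plan.py 421.6 -152.7 68 83.4
```

```text
t43.4 tcp [ 422.2 -152.6  113.3] yaw 83.3 w 22.9 gf 0.0 F [-0.2  0.  -0.3] q7 -0.08
turn [ 0.002  0.    -0.001] shift [-0.1 -0.6 45.3]
```

Call:
send_rows(moves=[{"grip":-0.5,"delta_pos":[0,0,10],"dr":[0,0,0]},{"grip":-0.5,"delta_pos":[0,0,12],"dr":[0,0,0]},{"grip":-0.5,"delta_pos":[0,0,12],"dr":[0,0,0]},{"grip":-0.5,"delta_pos":[0,0,10],"dr":[0,0,0]},{"grip":-0.5,"delta_pos":[0,0,0],"dr":[0,0,0]}])

```text
time_s: 43.85
tcp_pos: [0.4201, -0.1522, 0.0666]
ee_rot: [-0.001, 0.747, 0.665, -0.001]
ft_force: [-0.3, 0.3, 1.0]
width: 0.0227
grip_force: 0.0
```

Call:
send_rows(moves=[{"grip":-1,"delta_pos":[0,0,0],"dr":[0,0,0]},{"grip":-1,"delta_pos":[0,0,0],"dr":[0,0,0]},{"grip":-1,"delta_pos":[0,0,0],"dr":[0,0,0]},{"grip":-1,"delta_pos":[0,0,0],"dr":[0,0,0]},{"grip":-1,"delta_pos":[0,0,0],"dr":[0,0,0]}], grip_force=30)

```text
time_s: 44.35
tcp_pos: [0.4231, -0.1527, 0.0688]
ee_rot: [0.001, 0.747, 0.665, 0.001]
ft_force: [6.2, -0.1, -8.9]
width: 0.0089
grip_force: 30.0
```

```bash
python3 plan.py 584.2 -170.9 68.5 83.4
```

```text
t44.4 tcp [ 423.1 -152.7   68.8] yaw 83.3 w 8.9 gf 30.0 F [ 6.2 -0.1 -8.9] q7 -0.14
turn [ 0.003 -0.    -0.002] shift [  0.5 162.2   0.3]
```

Call:
send_rows(moves=[{"grip":-1,"delta_pos":[0,4,0],"dr":[0,0,0]},{"grip":-1,"delta_pos":[0,8,0],"dr":[0,0,0]},{"grip":-1,"delta_pos":[0,12,0],"dr":[0,0,0]},{"grip":-1,"delta_pos":[0,12,0],"dr":[0,0,0]},{"grip":-1,"delta_pos":[0,12,0],"dr":[0,0,0]}])

```text
time_s: 44.85
tcp_pos: [0.4697, -0.1582, 0.0687]
ee_rot: [0.0, 0.747, 0.665, -0.0]
ft_force: [-2.8, 1.8, 5.8]
width: 0.009
grip_force: 30.0
```

Call:
send_rows(moves=[{"grip":-1,"delta_pos":[0,12,0],"dr":[0,0,0]},{"grip":-1,"delta_pos":[0,12,0],"dr":[0,0,0]},{"grip":-1,"delta_pos":[0,12,0],"dr":[0,0,0]},{"grip":-1,"delta_pos":[0,12,0],"dr":[0,0,0]},{"grip":-1,"delta_pos":[0,12,0],"dr":[0,0,0]}])

```text
time_s: 45.35
tcp_pos: [0.5295, -0.1651, 0.0687]
ee_rot: [0.0, 0.747, 0.665, 0.0]
ft_force: [-2.8, 2.4, 6.2]
width: 0.0087
grip_force: 30.0
```

Call:
send_rows(moves=[{"grip":-1,"delta_pos":[0,12,0],"dr":[0,0,0]},{"grip":-1,"delta_pos":[0,12,0],"dr":[0,0,0]},{"grip":-1,"delta_pos":[0,12,0],"dr":[0,0,0]},{"grip":-1,"delta_pos":[0,8,0],"dr":[0,0,0]},{"grip":-1,"delta_pos":[0,4,0],"dr":[0,0,0]}])

```text
time_s: 45.85
tcp_pos: [0.5777, -0.1707, 0.0688]
ee_rot: [0.0, 0.747, 0.665, 0.001]
ft_force: [-1.9, 2.0, 7.5]
width: 0.0092
grip_force: 30.0
```

Call:
send_rows(moves=[{"grip":-1,"delta_pos":[0,2,0],"dr":[0,0,0]},{"grip":-1,"delta_pos":[0,2,0],"dr":[0,0,0]},{"grip":-1,"delta_pos":[0,0,0],"dr":[0,0,0]}])

```text
time_s: 46.15
tcp_pos: [0.5811, -0.1711, 0.0688]
ee_rot: [0.0, 0.747, 0.665, 0.0]
ft_force: [0.3, 1.1, 4.3]
width: 0.009
grip_force: 30.0
```

```bash
python3 plan.py 584.2 -170.9 68.5 83.4
```

```text
t46.1 tcp [ 581.1 -171.1   68.8] yaw 83.3 w 9.0 gf 30.0 F [0.3 1.1 4.3] q7 -0.14
turn [ 0.001 -0.    -0.002] shift [0.6 3.1 0.3]
```

Three more millimetres to go, then release and rise straight up.

Call:
send_rows(moves=[{"grip":-1,"delta_pos":[0,1.5,0],"dr":[0,0,0]},{"grip":-1,"delta_pos":[0,1.5,0],"dr":[0,0,0]},{"grip":-1,"delta_pos":[0,0.5,0],"dr":[0,0,0]},{"grip":-1,"delta_pos":[0,0,0],"dr":[0,0,0]},{"grip":-1,"delta_pos":[0,0,0],"dr":[0,0,0]}])

```text
time_s: 46.65
tcp_pos: [0.5842, -0.1715, 0.0688]
ee_rot: [0.0, 0.747, 0.665, 0.0]
ft_force: [-1.0, 1.7, 5.1]
width: 0.0085
grip_force: 30.0
```

```bash
python3 plan.py 584.2 -170.9 68.5 83.4
```

```text
t46.6 tcp [ 584.2 -171.5   68.8] yaw 83.3 w 8.5 gf 30.0 F [-1.   1.7  5.1] q7 -0.14
turn [ 0.001 -0.    -0.002] shift [ 0.6 -0.1  0.3]
```

Call:
send_rows(moves=[{"grip":-0.5,"delta_pos":[0,0,0],"dr":[0,0,0]},{"grip":-0.5,"delta_pos":[0,0,0],"dr":[0,0,0]},{"grip":-0.5,"delta_pos":[0,0,0],"dr":[0,0,0]},{"grip":-0.5,"delta_pos":[0,0,-5],"dr":[0,0,0]},{"grip":-0.5,"delta_pos":[0,0,-10],"dr":[0,0,0]}])

```text
time_s: 47.15
tcp_pos: [0.5831, -0.1716, 0.0831]
ee_rot: [-0.001, 0.747, 0.665, -0.0]
ft_force: [1.0, 0.4, -0.1]
width: 0.0228
grip_force: 0.0
```

Call:
send_rows(moves=[{"grip":-0.5,"delta_pos":[0,0,-20],"dr":[0,0,0]},{"grip":-0.5,"delta_pos":[0,0,-35],"dr":[0,0,0]},{"grip":-0.5,"delta_pos":[0,0,-45],"dr":[0,0,0]},{"grip":-0.5,"delta_pos":[0,0,-45],"dr":[0,0,0]},{"grip":-0.5,"delta_pos":[0,0,-10],"dr":[0,0,0]}])

```text
time_s: 47.65
tcp_pos: [0.5862, -0.1718, 0.245]
ee_rot: [0.004, 0.747, 0.665, 0.003]
ft_force: [-0.1, -0.7, -0.0]
width: 0.0231
grip_force: 0.0
```

Call:
send_rows(moves=[{"grip":-0.5,"delta_pos":[0,-40,0],"dr":[0,0,0]},{"grip":-0.5,"delta_pos":[0,-45,0],"dr":[0,0,0]},{"grip":-0.5,"delta_pos":[0,-45,0],"dr":[0,0,0]},{"grip":-0.5,"delta_pos":[0,0,0],"dr":[0,0,0]},{"grip":-0.5,"delta_pos":[0,0,0],"dr":[0,0,0]}])

```text
time_s: 48.15
tcp_pos: [0.454, -0.1567, 0.2391]
ee_rot: [0.001, 0.747, 0.664, 0.0]
ft_force: [1.5, -0.7, 0.3]
width: 0.0231
grip_force: 0.0
```

```bash
python3 plan.py 450 -155 230 83.4; python3 - <<'E'
from h import *
snap('scene','s9.png'); snap('top','t9.png')
E
```

```text
t48.1 tcp [ 454.  -156.7  239.1] yaw 83.3 w 23.1 gf 0.0 F [ 1.5 -0.7  0.3] q7 -0.00
turn [ 0.001  0.001 -0.002] shift [ 1.2 -4.1  9.1]
```

View pics/s9.png

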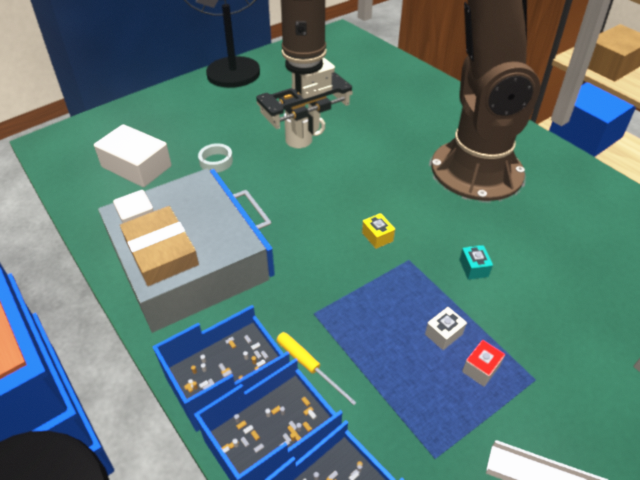

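The drawer is shut: the handle bar is at (252,210), where it was at the start. The left-over spare is at (446,327), the reject at (485,362), and the screwdriver and tape have not moved. Everything is clear of the arm, so I'm handing in.

```bash
python3 -c "
from bench import arm
print(arm.close_job())"
```

```text
the job is handed in; nothing more can be done
None
```

I put four good spares into the empty pockets (1, 3, 5 and 6), shut the drawer with the handle back at its starting position, and handed the job in after about 48 s of robot time; no verdict was returned.

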